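# Pin back the tape unwinder's sprung tension arm and load a fresh roll

### The arm

A 7-joint arm with a two-finger parallel gripper is mounted at the origin on a cart in front of the work surface, level with it; the furniture and walls round the work are solid. World frame = base frame: x ahead of the robot, y to its left, z up, the work surface at z = 0. Lengths are in m, angles in rad, forces in N, time in s.
With the tool pointing down it reaches from about 0.4 to 0.85 m from the base axis. Payload 10.4 kg.
Tool frame: the origin (TCP) lies midway between the tips of the shut fingers; the grasp point (between the pads) lies 19 mm behind it (r.tcp_to_grasp is the z of the grasp point in the tool frame, in m); z points along the fingers, x is the direction in which the jaws open and shut, and the axes are right-handed (so a half turn about z gives the same grasp; the last joint's range is limited). The gripper opens to 87 mm and grips with 3 to 60 N. Pads are 19 mm wide; open, the fingers measure 117 mm over their backs; the gripper's body (75 mm by 190 mm) begins 51 mm behind the grasp point.
Start: joints at [1.262, 0.332, -0.065, 1.46, 0.022, 1.35, -0.088], TCP at [0.176, -0.6, 0.196] pointing down, gripper open.
Joint ranges: [-2.6, 2.6], [-0.5, 2.12], [-1.47, 1.34], [0.16, 2.42], [-1.27, 4.41], [0.06, 2.06], [-2.6, 2.6]. Speed limits (rad/s): [2.22, 2.22, 2.79, 2.79, 3.14, 3.14, 3.14].

### API

Orientations are given as a unit quaternion [x, y, z, w].
In Python, from bench import r, camera, close_job gives the robot as it stands. The module is installed in compiled form; this text tells all that it offers.
- The arm moves only by the shell command python3 -m crank 'ROWS' [FORCE]. ROWS is JSON, a list of rows, each an object of numbers: "x", "y", "z": the shift along the tool's x, y, z scaled (see below); "ax", "ay", "az": the turn, a rotation vector about the tool's x, y, z scaled (see below); "claw": the closure, from -1 (fully open) to 1 (shut), so that 0 is half open. A call has exactly 5 rows; each row is the pose to reach, as a shift and turn from the pose commanded when the call began, along the tool's axes at that moment; what a row does not reach only later rows make up. The controller multiplies each number of a shift by 1 m and each number of a turn by 2 rad. A row lasts 1/12 s, in which the tool goes at most 41.7 mm and 7.16 degrees, less where a joint would pass 70% of its speed; a pose out of reach is approached as far as the arm can. A call with a number of a shift or a turn outside -1 to 1 is refused whole. A call with a gripper value outside its range is refused whole. The fingers move at their own pace and stop on an object; FORCE is the grip in N (left out, the last holds). Time passes only in rows, so rows that repeat a pose let the fingers close, or fill a call up. It gives the time, the measured TCP pose, the force and the opening at its end, in the units of the state.
- r.read_state(): the state, without advancing time (a new reading comes with each control period).
- camera(name): name is "side" or "top" or "wrist"; returns a dict with "color" (400x640x3 uint8, blue, green, red), "fx", "fy", "cx", "cy" (pixels), "D" ([k1, k2, p1, p2, k3] as OpenCV has them; the pictures are not rectified), "eye" and "orientation" of the camera in the world. Camera axes: x right, y down, z forward; pixel columns grow to the right and rows downward; lengths in m; the calibration is good to about 2 mm. A picture is of the moment at which its call begins. There is no depth.
- close_job(): hands the job in, once; it reports no verdict.
The state is a dict: "time": time; "joint_positions": joint angles; "joint_vel": joint speeds; "joint_torque": joint torques, N m; "ee_pos": TCP position; "eef_rot": TCP orientation; "ft_force": force on the tool from outside, world axes, zero at the start; "torque": the same for the moment, N m; "width": finger opening in m.
Only numpy, scipy, OpenCV 4.12 (cv2) and the standard library are available. Lean on these libraries where they do the work, as an engineer would, in place of code of your own. Each camera call takes 0.05 s, during which the arm holds its last target. There are 200 camera calls.

### The job

Load the brown tape roll into the bench unwinder: lift the black index pin just clear, swing the blue sprung tension arm round with it until the pointer reads the green mark (never on past it to the red one), feel the pin into the green hole and push it fully home. Then set the roll flat on the platter over the hub. Work gently, do not let the arm fly back, and leave the other things on the table where they are.

Things in the scene. Friction and masses are not known exactly. Their poses are not given: they have to be found in the camera images.
- unwinder: Grey bench unwinder, fixed to the table: base plate 260 mm (its y) x 185 mm (its x), top 16 mm high. Origin on the table under it, z up, x to its rear. In its frame (mm): pivot x 50 y 50; hub x 0 y -65; pin eye at rest x -40 y 113; green hole nominally x -59 y 39 (red 18 deg beyond). Plate with the holes: aluminium, x -98 to -16, y -7 to 90, top 40 mm high; the pin at rest hangs beside it.
- pivot_axis (a point): The vertical axis of the blue tension arm, at 68 mm height (the top of the arm's pin eye). Pin eye and all three holes lie 110 mm from this axis.
- tension_arm (a joint): Deflection of the blue arm, rad, 0 at its rest stop, growing anticlockwise seen from above. A spring drives it back to 0: about 2 N at the eye at rest, 5 N at green. Coloured marks with holes: yellow 0.401, green 0.716, red 1.030. The plate is clamped in slots: its holes and scale together may sit up to 0.13 rad (14 mm along the arc) either way of these values.
- index_pin: Loose index pin, upright in the arm's steel eye (bore 11.6 mm, from 46 to 68 mm height; holes 11.6). Shaft 10 mm thick, 40 mm long, square-ended; on it a black ribbed knob 24 mm thick, 40 mm tall. Origin at the tip, z up. Home (knob on the eye) the tip is 28 mm high, both hanging at rest and in a hole (12 mm deep in it); on the plate 40 mm. Lift it 13 to 22 mm to swing: it stays in the eye.
- tape_brown: Roll of brown packing tape lying flat: 100 mm across, 48 mm high, bore 74 mm, wall about 12 mm. Origin at the centre of its underside, z up. Take it by the wall. 0.12 kg.
- roll_hub (a point): Centre of the aluminium platter's top face, 22 mm above the table, where the roll's underside centre belongs. The black hub on it is 66 mm thick (58 at the top) and 12 mm tall. With the arm at rest its follower roller (62 mm high) stands in the roll's way.
- label_roll: White label roll, 60 mm across, 52 mm high; leave alone. Origin under its centre. It and the tape roll may have swapped places.
- jar_1: Clear jar of chips with white lid, 44 x 69 mm; leave alone. Origin under its centre.
- roll_wine: Standing roll of wine-red chips, 40 x 84 mm; leave alone. Origin under its centre.
- staple_box: Blue box of staples, 40 x 82 x 26 mm; leave alone. Origin under its centre.
- marker_black: Black marker lying along its x, 133 x 16 x 16 mm; leave alone. Origin under its centre.
Not all that is in view belongs to the job. What is shaped like the index_pin but turquoise is not meant. Leave any pink look-alike of the tape_brown alone.

How it is judged:
On the way:
1. the arm is pinned at the green mark: index pin fully home in the green hole and let go (value of joint tension_arm between 0.56 and 0.875 rad and z of index_pin in the frame of unwinder below 0.0305 m and angle between index_pin's own z axis and vertical below 0.15 rad and contact force between the fingers and index_pin below 0.2 N), for 0.3 s.
At the end, for the whole second after the job is handed in: The index pin is home in the green hole (tip at most 30.5 mm above the unwinder's underside, arm between 0.56 and 0.875 rad, pin upright within 0.15 rad), the tape roll lies flat on the platter over the hub (within 9 mm sideways, 3 mm up, 0.05 rad of tilt), and all is at rest (value of joint tension_arm between 0.56 and 0.875 rad and z of index_pin in the frame of unwinder below 0.0305 m and angle between index_pin's own z axis and vertical below 0.15 rad and velocity of joint tension_arm between -0.05 and 0.05 rad/s and horizontal distance between tape_brown and roll_hub below 0.009 m and z of tape_brown in the frame of roll_hub below 0.003 m and angle between tape_brown's own z axis and vertical below 0.05 rad and linear speed of tape_brown below 0.02 m/s); the robot touches nothing.
It fails at once if the arm is let fly back (faster than 2.5 rad/s towards rest) (velocity of joint tension_arm below -2.5 rad/s).
It fails at once if the arm is swung far past the green mark, on to the red one (more than 0.95 rad) (value of joint tension_arm above 0.95 rad).
It fails at once if the pin is forced against the plate or the eye with more than 40 N (contact force between index_pin and unwinder above 40 N).
It fails at once if a bystander is pushed or carried more than 25 mm from its place (distance of any of label_roll, jar_1, roll_wine, staple_box, marker_black from where it was at the start of the episode above 0.025 m).
It also fails if it takes over 72 s, if anything falls off the work surface, if the arm or the gripper's body presses on something with over 40 N, if the wrist force passes 120 N, or if a joint passes its speed limit or range.

## Working session

There is one attempt and no reset: what is moved stays moved. The work goes in short steps, Python scripts to look and compute and a shell command to move; the robot and the scene stay as the last step left them, time stands still between calls to the robot, and variables do not carry over. Pictures are saved under pics/ and viewed, about 8 in all and at most 12, crops included, and the job is handed in when it is done.

```bash
mkdir -p pics
cat > h.py <<'E'
from bench import r, camera, close_job
import numpy as np, cv2
from scipy.spatial.transform import Rotation as R
def K(c): return np.array([[c["fx"],0,c["cx"]],[0,c["fy"],c["cy"]],[0,0,1.]])
def Rm(c):
    o=np.array(c["orientation"]); return R.from_quat(o).as_matrix() if o.size==4 else o.reshape(3,3)
def ray(c,u,v,z):
    p=cv2.undistortPoints(np.array([[[u,v]]],float),K(c),np.array(c["D"],float))[0,0]
    d=Rm(c)@[p[0],p[1],1]; e=np.array(c["eye"]); return e+d*(z-e[2])/d[2]
def proj(c,P):
    M=Rm(c).T; P=np.atleast_2d(P).astype(float)
    return cv2.projectPoints(P,cv2.Rodrigues(M)[0],-M@np.array(c["eye"]),K(c),np.array(c["D"],float))[0][:,0]
def togo(p):  # world target TCP -> shift in tool axes
    s=r.read_state(); return R.from_quat(s["eef_rot"]).inv().apply(np.array(p)-s["ee_pos"])
E
python3 - <<'E'
from h import *
import pickle
for n in("top","side"):
    c=camera(n); cv2.imwrite(f"pics/{n}0.png",c["color"]); pickle.dump(c,open(n+"0.pkl","wb"))
    print(n,c["eye"],c["orientation"],c["fx"],c["D"])
s=r.read_state(); print(s); print(R.from_quat(s["eef_rot"]).as_matrix(), r.tcp_to_grasp)
E
```

```text
top [ 0.29422456 -0.25624315  0.95876525] [ 0.70834039 -0.70034086  0.07118944 -0.05204458] 435.8651028096267 [-0.02885122  0.          0.          0.          0.        ]
side [0.07458252 0.32612562 0.57769102] [-0.22439163  0.85465308 -0.4490731   0.13247588] 438.9722111986529 [-0.11982041  0.          0.          0.          0.        ]
{'time': 0.1, 'joint_positions': array([ 1.26237339,  0.33282848, -0.06472339,  1.46086328,  0.02160433,
        1.34991631, -0.08852681]), 'joint_vel': array([-3.22024708e-05, -1.50457618e-03, -3.07983026e-04, -2.00980578e-03,
       -9.34235895e-04,  8.26552605e-04,  3.09188850e-04]), 'joint_torque': array([ 7.29200419e-04, -6.24546933e+01,  2.41830829e-02, -3.90724039e+01,
       -6.16046414e-02,  3.64149653e-02,  2.67206042e-05]), 'ee_pos': array([ 0.17611293, -0.59926577,  0.19541838]), 'eef_rot': array([ 8.00612738e-01, -5.99181782e-01, -5.44790039e-04, -3.72241576e-04]), 'ft_force': array([-0.26643044, -0.42756891, -0.46100476]), 'torque': array([-0.01113064,  0.01480156,  0.01557105]), 'width': 0.08735080405205083}
[[ 2.81961791e-01 -9.59425540e-01 -4.26250949e-04]
 [-9.59424729e-01 -2.81962107e-01  1.24889923e-03]
 [-1.31841243e-03  5.68138384e-05 -9.99999129e-01]] -0.0187
```

View pics/top0.png

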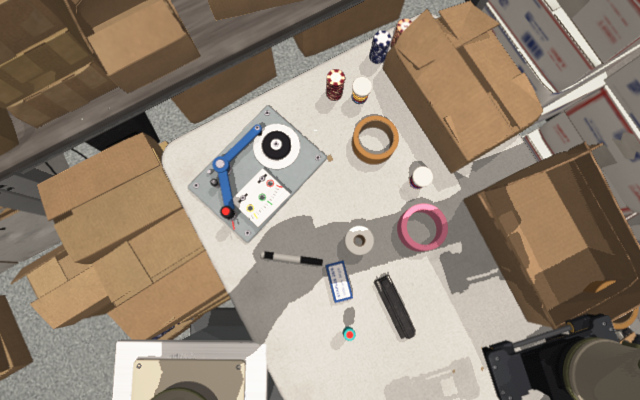

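View pics/side0.png

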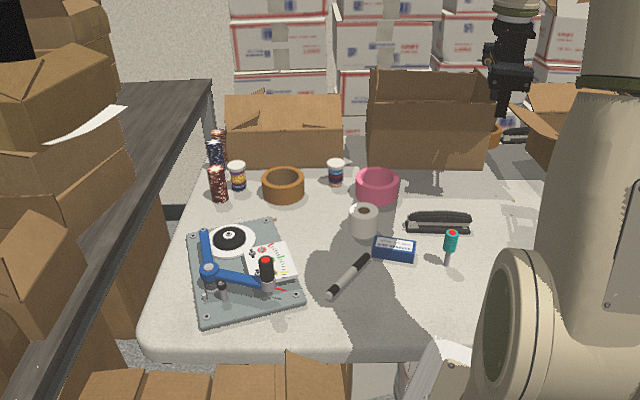

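Top view: the brown roll is at (375,138), the pink look-alike at (423,228) and the white label roll at (359,240). The black pin is at (227,212) in the unwinder's arm, and the turquoise look-alike is at (349,334). The black and brown ones fit the description, and the crop below should confirm that.

Run:
```python
from h import *
import pickle
c=pickle.load(open("top0.pkl","rb")); d=pickle.load(open("side0.pkl","rb"))
a=cv2.resize(c["color"][95:250,180:410],None,fx=3.4,fy=3.4,interpolation=cv2.INTER_CUBIC)
cv2.imwrite("pics/crop1.png",a)
for n,u,v,z in[("brown",375,138,.048),("pivot",221,164,.068),("hub",276,145,.034),("knobtop",227,212,.108),("turq",349,334,.1)]:
    print(n,ray(c,u,v,z).round(3))
```

```text
brown [ 0.586 -0.387  0.048]
pivot [ 0.517 -0.06   0.068]
hub [ 0.57  -0.171  0.034]
knobtop [ 0.41  -0.085  0.108]
turq [ 0.18  -0.326  0.1  ]
```

View pics/crop1.png

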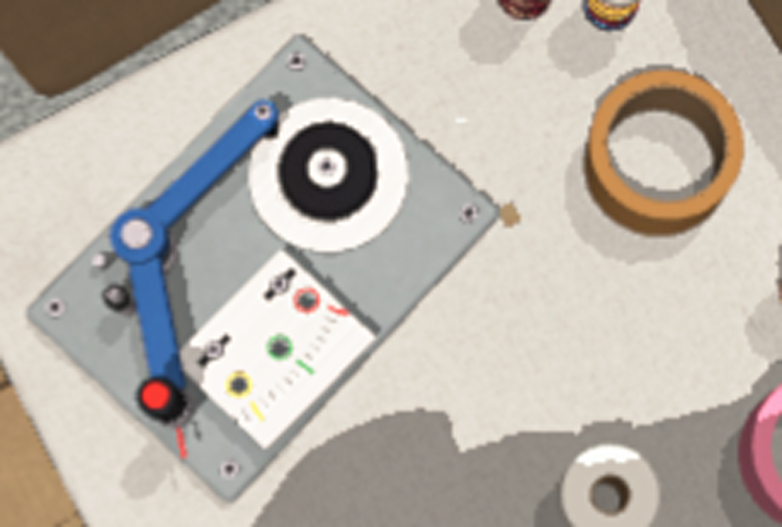

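The crop confirms it: black-ribbed pin with a red cap in the eye, brown roll at crop (665,150), green hole at crop (279,347). Next I fit the unwinder pose.

Run:
```python
from h import *
import pickle
c=pickle.load(open("top0.pkl","rb"))
f=lambda u,v,z: ray(c,180+(u+.5)/3.4-.5,95+(v+.5)/3.4-.5,z)[:2]
obs=[(298,36,.016),(500,212,.016),(232,500,.016),(28,312,.016),(326,168,.034),(137,234,.07)]
mod=np.array([[92.5,-130],[-92.5,-130],[-92.5,130],[92.5,130],[0,-65],[50,50]])/1e3
W=np.array([f(*o) for o in obs])
mc,wc=mod.mean(0),W.mean(0); H=(mod-mc).T@(W-wc); th=np.arctan2(H[0,1]-H[1,0],H[0,0]+H[1,1])
Q=np.array([[np.cos(th),-np.sin(th)],[np.sin(th),np.cos(th)]]); t=wc-Q@mc
print("th",th,"t",t,"res mm",((W-(mod@Q.T+t))*1e3).round(1).tolist())
piv=Q@[.05,.05]+t; hub=Q@[0,-.065]+t; eye=Q@[-.04,.113]+t
print("piv",piv,"hub",hub,"eye",eye)
ang=lambda p:np.arctan2(*(p-piv)[::-1])
a0=ang(eye)
for n,u,v,z in[("y",238,384,.04),("g",279,347,.04),("r",306,299,.04),("knob",155,396,.108)]:
    p=f(u,v,z); print(n,p.round(4),"rad",np.hypot(*(p-piv)).round(4),"defl",(ang(p)-a0).round(3))
for q in(.401,.716,1.03): print(q, piv+.11*np.array([np.cos(a0+q),np.sin(a0+q)]))
# brown: ellipse of top by colour
hsv=cv2.cvtColor(c["color"],cv2.COLOR_BGR2HSV)[105:170,345:405]
m=cv2.inRange(hsv,(8,110,150),(22,255,255)); cs,_=cv2.findContours(m,cv2.RETR_EXTERNAL,cv2.CHAIN_APPROX_NONE)
k=max(cs,key=cv2.contourArea)[:,0]+[345,105]; P=np.array([ray(c,*q,.048)[:2] for q in k])
print("brown box",cv2.minEnclosingCircle(P.astype(np.float32)), f(665,150,.048))
np.savez("fit.npz",piv=piv,hub=hub,a0=a0,th=th,t=t)
s=r.read_state(); print(s["ft_force"])
```

```text
th 0.8504806417160624 t [ 0.5170685  -0.12966163] res mm [[-6.5, -0.5], [-4.0, 2.3], [0.8, -1.4], [-1.9, -4.4], [6.5, 3.0], [5.2, 0.9]]
piv [ 0.51246973 -0.05910066] hub [ 0.56592234 -0.17253706] eye [ 0.4057531  -0.08518825]
y [ 0.4298 -0.1193] rad 0.1023 defl 0.39
g [ 0.4536 -0.144 ] rad 0.1033 defl 0.725
r [ 0.4846 -0.16  ] rad 0.1047 defl 1.061
knob [ 0.4121 -0.082 ] rad 0.1029 defl -0.016
0.401 [ 0.42428879 -0.12485872]
0.716 [ 0.44900055 -0.14894309]
1.03 [ 0.47985306 -0.16415375]
brown box ((0.588406503200531, -0.3881891965866089), 0.049817364662885666) [ 0.58394276 -0.38737306]
[-0.26643044 -0.42756891 -0.46100476]
```

```bash
python3 -m crank '[{"x":-0.1,"y":-0.17,"claw":-1},{"x":-0.1,"y":-0.17,"claw":-1},{"x":-0.1,"y":-0.17,"claw":-1},{"x":-0.1,"y":-0.17,"claw":-1},{"x":-0.1,"y":-0.17,"claw":-1}]' 30
python3 -m crank '[{"x":-0.16,"y":-0.1,"claw":-1},{"x":-0.16,"y":-0.1,"claw":-1},{"x":-0.16,"y":-0.1,"claw":-1},{"x":-0.16,"y":-0.1,"claw":-1},{"x":-0.16,"y":-0.1,"claw":-1}]'
python3 -c "
from h import *; print(togo([.412,-.083,.2]))"
```

```text
[-0.42881305 -0.37188321 -0.0040374 ]schema error: expected keys x, y, z, ax, ay, az, claw
schema error: expected keys x, y, z, ax, ay, az, claw
```

```bash
python3 -m crank '[{"x":-0.1,"y":-0.17,"z":0,"ax":0,"ay":0,"az":0,"claw":-1},{"x":-0.1,"y":-0.17,"z":0,"ax":0,"ay":0,"az":0,"claw":-1},{"x":-0.1,"y":-0.17,"z":0,"ax":0,"ay":0,"az":0,"claw":-1},{"x":-0.1,"y":-0.17,"z":0,"ax":0,"ay":0,"az":0,"claw":-1},{"x":-0.1,"y":-0.17,"z":0,"ax":0,"ay":0,"az":0,"claw":-1}]' 30
python3 -m crank '[{"x":-0.16,"y":-0.1,"z":0,"ax":0,"ay":0,"az":0,"claw":-1},{"x":-0.16,"y":-0.1,"z":0,"ax":0,"ay":0,"az":0,"claw":-1},{"x":-0.16,"y":-0.1,"z":0,"ax":0,"ay":0,"az":0,"claw":-1},{"x":-0.16,"y":-0.1,"z":0,"ax":0,"ay":0,"az":0,"claw":-1},{"x":-0.16,"y":-0.1,"z":0,"ax":0,"ay":0,"az":0,"claw":-1}]'
python3 -c "
from h import *; print(togo([.412,-.083,.2]))"
```

```text
time: 0.52
ee_pos: [0.3137, -0.4525, 0.196]
eef_rot: [0.801, -0.598, -0.0, -0.0]
ft_force: [0.8, -0.5, 0.6]
width: 0.087
time: 0.93
ee_pos: [0.3631, -0.2695, 0.1961]
eef_rot: [0.802, -0.598, -0.0, -0.0]
ft_force: [1.2, -0.2, 0.1]
width: 0.0872
[-0.16468839 -0.10016929 -0.00386221]
```

```bash
python3 -m crank '[{"x":-0.165,"y":-0.085,"z":0,"ax":0,"ay":0,"az":0,"claw":-1},{"x":-0.165,"y":-0.085,"z":0,"ax":0,"ay":0,"az":0,"claw":-1},{"x":-0.165,"y":-0.085,"z":0,"ax":0,"ay":0,"az":0,"claw":-1},{"x":-0.165,"y":-0.085,"z":0,"ax":0,"ay":0,"az":0,"claw":-1},{"x":-0.165,"y":-0.085,"z":0,"ax":0,"ay":0,"az":0,"claw":-1}]'
python3 - <<'E'
from h import *; import pickle
print(togo([.412,-.083,.2]))
c=camera("wrist"); pickle.dump([c,r.read_state()],open("w1.pkl","wb")); cv2.imwrite("pics/w1.png",c["color"]); print(c["eye"],Rm(c),c["fx"])
E
```

```text
time: 1.35
ee_pos: [0.3974, -0.0868, 0.1962]
eef_rot: [0.802, -0.597, 0.0, -0.0]
ft_force: [-0.5, -0.4, 0.4]
width: 0.0872
[ 0.00050604 -0.01509459 -0.00378082]
[ 0.47181675 -0.06485211  0.38565452] [[ 2.86541517e-01 -9.19340644e-01 -2.69641874e-01]
 [-9.58067766e-01 -2.74859630e-01 -8.09835708e-02]
 [ 3.37822328e-04  2.81540344e-01 -9.59549332e-01]] 319.3356635204306
```

View pics/w1.png

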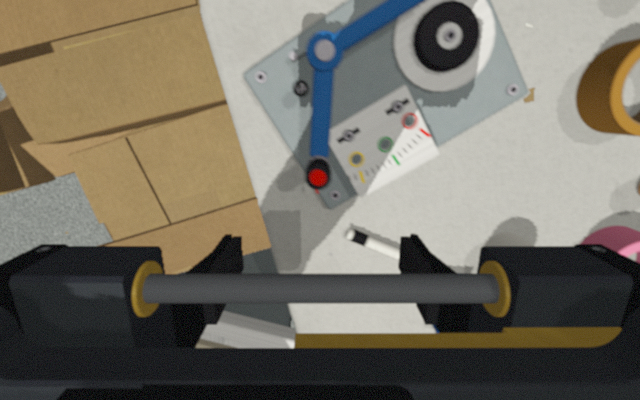

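The wrist view shows the knob top at (318,177), pivot cap at (324,50), holes Y (356,159), G (386,145) and R (410,121), and hub at (452,34). I'll triangulate these against the top view.

```bash
cat > tri.py <<'E'
from h import *; import pickle
from scipy.optimize import least_squares
c=pickle.load(open("top0.pkl","rb")); w,_=pickle.load(open("w1.pkl","rb"))
g=lambda u,v:np.array([180+(u+.5)/3.4-.5,95+(v+.5)/3.4-.5])
pts={"knob":((155,396),(318,177),.108),"piv":((137,234),(324,50),.07),"hub":((326,168),(452,34),.034),"Y":((238,384),(356,159),.04),"G":((279,347),(386,145),.04),"R":((306,299),(410,121),.04)}
for n,(a,b,z) in pts.items():
    q=least_squares(lambda P:np.r_[proj(c,P)[0]-g(*a),proj(w,P)[0]-b],[.45,-.1,.05])
    print(n,"tri",q.x.round(4),"cost",q.cost.round(2),"top",ray(c,*g(*a),z)[:2].round(4),"wrist",ray(w,*b,z)[:2].round(4))
E
python3 tri.py
```

```text
knob tri [ 0.4128 -0.0803  0.1015] cost 0.03 top [ 0.4121 -0.082 ] wrist [ 0.4141 -0.0799]
piv tri [ 0.524  -0.0528  0.0454] cost 0.01 top [ 0.5176 -0.0582] wrist [ 0.5203 -0.0537]
hub tri [ 0.5753 -0.1698  0.0366] cost 1.5 top [ 0.5724 -0.1695] wrist [ 0.5766 -0.1705]
Y tri [ 0.4303 -0.1183  0.0347] cost 0.02 top [ 0.4298 -0.1193] wrist [ 0.4309 -0.1174]
G tri [ 0.4543 -0.144   0.0378] cost 0.02 top [ 0.4536 -0.144 ] wrist [ 0.4545 -0.1435]
R tri [ 0.4854 -0.1598  0.0375] cost 0.01 top [ 0.4846 -0.16  ] wrist [ 0.4853 -0.1592]
```

```bash
python3 -m crank '[{"x":-0.001,"y":-0.0165,"z":0,"ax":0,"ay":0,"az":0,"claw":-1},{"x":-0.001,"y":-0.0165,"z":0.03,"ax":0,"ay":0,"az":0,"claw":-1},{"x":-0.001,"y":-0.0165,"z":0.06,"ax":0,"ay":0,"az":0,"claw":-1},{"x":-0.001,"y":-0.0165,"z":0.09,"ax":0,"ay":0,"az":0,"claw":-1},{"x":-0.001,"y":-0.0165,"z":0.1,"ax":0,"ay":0,"az":0,"claw":-1}]'
python3 -m crank '[{"x":0,"y":0,"z":0.01,"ax":0,"ay":0,"az":0,"claw":-1},{"x":0,"y":0,"z":0.02,"ax":0,"ay":0,"az":0,"claw":-1},{"x":0,"y":0,"z":0.02,"ax":0,"ay":0,"az":0,"claw":-1},{"x":0,"y":0,"z":0.02,"ax":0,"ay":0,"az":0,"claw":-0.5},{"x":0,"y":0,"z":0.02,"ax":0,"ay":0,"az":0,"claw":-0.2}]'
python3 - <<'E'
from h import *; s=r.read_state(); print(s["ee_pos"],s["ft_force"],s["width"],togo([.413,-.081,.076]))
c=camera("wrist"); cv2.imwrite("pics/w2.png",c["color"]); print(proj(c,[[.413,-.081,.108]]))
c=camera("side"); cv2.imwrite("pics/s2.png",cv2.resize(c["color"][190:340,180:340],None,fx=4,fy=4))
E
```

```text
time: 1.82
ee_pos: [0.41, -0.0858, 0.0925]
eef_rot: [0.801, -0.599, -0.002, 0.001]
ft_force: [-0.7, 0.2, -0.3]
width: 0.087
time: 2.23
ee_pos: [0.4134, -0.0864, 0.0772]
eef_rot: [0.801, -0.599, 0.001, -0.0]
ft_force: [0.7, -0.3, -0.4]
width: 0.08
[ 0.41337031 -0.08640033  0.07718377] [ 0.70421296 -0.30421604 -0.35087879] 0.0800185837967594 [-0.00528692 -0.00116538  0.00117999]
[[310.31589819 253.29264291]]
```

View pics/s2.png

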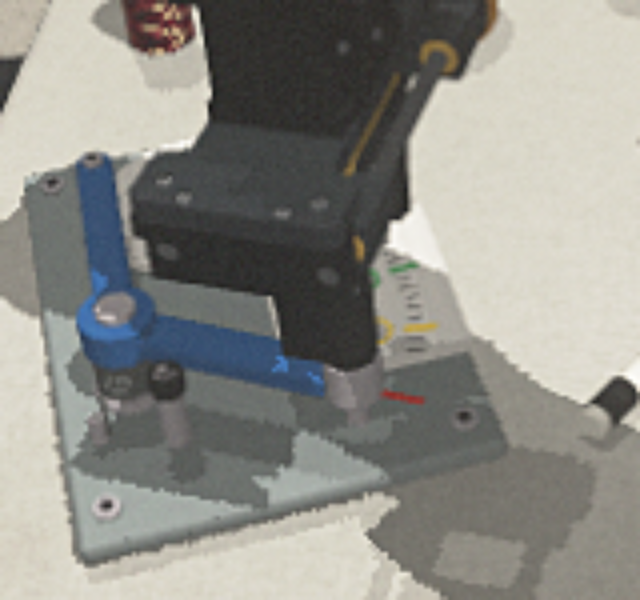

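The fingers straddle the knob above the eye, about 5 mm off centre. I'll centre and close.

```bash
python3 -m crank '[{"x":-0.005,"y":-0.001,"z":0.001,"ax":0,"ay":0,"az":0,"claw":0},{"x":-0.005,"y":-0.001,"z":0.001,"ax":0,"ay":0,"az":0,"claw":0.1},{"x":-0.005,"y":-0.001,"z":0.001,"ax":0,"ay":0,"az":0,"claw":0.2},{"x":-0.005,"y":-0.001,"z":0.001,"ax":0,"ay":0,"az":0,"claw":0.3},{"x":-0.005,"y":-0.001,"z":0.001,"ax":0,"ay":0,"az":0,"claw":0.4}]' 25
python3 -m crank '[{"x":0,"y":0,"z":0,"ax":0,"ay":0,"az":0,"claw":0.6},{"x":0,"y":0,"z":0,"ax":0,"ay":0,"az":0,"claw":1},{"x":0,"y":0,"z":0,"ax":0,"ay":0,"az":0,"claw":1},{"x":0,"y":0,"z":0,"ax":0,"ay":0,"az":0,"claw":1},{"x":0,"y":0,"z":0,"ax":0,"ay":0,"az":0,"claw":1}]' 25
python3 -m crank '[{"x":0,"y":0,"z":0,"ax":0,"ay":0,"az":0,"claw":1},{"x":0,"y":0,"z":0,"ax":0,"ay":0,"az":0,"claw":1},{"x":0,"y":0,"z":0,"ax":0,"ay":0,"az":0,"claw":1},{"x":0,"y":0,"z":0,"ax":0,"ay":0,"az":0,"claw":1},{"x":0,"y":0,"z":0,"ax":0,"ay":0,"az":0,"claw":1}]' 25
python3 - <<'E'
from h import *; s=r.read_state(); print(s["ee_pos"],s["ft_force"],s["torque"],s["width"])
E
```

```text
time: 2.75
ee_pos: [0.4121, -0.0812, 0.0752]
eef_rot: [0.801, -0.599, 0.0, 0.0]
ft_force: [-0.5, -0.2, 0.4]
width: 0.0401
time: 3.17
ee_pos: [0.4122, -0.0812, 0.0752]
eef_rot: [0.801, -0.599, 0.0, 0.0]
ft_force: [0.3, -1.0, 0.1]
width: 0.0226
time: 3.58
ee_pos: [0.4121, -0.0812, 0.0751]
eef_rot: [0.801, -0.599, 0.0, 0.0]
ft_force: [0.4, -0.7, -0.1]
width: 0.0225
[ 0.41212517 -0.08116032  0.07514257] [ 0.37991172 -0.66836684 -0.14915742] [-0.12437659 -0.04872695  0.00402956] 0.022529648643987037
```

```bash
python3 -m crank '[{"x":0,"y":0,"z":-0.004,"ax":0,"ay":0,"az":0,"claw":1},{"x":0,"y":0,"z":-0.008,"ax":0,"ay":0,"az":0,"claw":1},{"x":0,"y":0,"z":-0.012,"ax":0,"ay":0,"az":0,"claw":1},{"x":0,"y":0,"z":-0.017,"ax":0,"ay":0,"az":0,"claw":1},{"x":0,"y":0,"z":-0.017,"ax":0,"ay":0,"az":0,"claw":1}]'
python3 - <<'E'
from h import *; s=r.read_state(); print(s["ee_pos"],s["ft_force"],s["torque"],s["width"])
c=camera("side"); cv2.imwrite("pics/s3.png",cv2.resize(c["color"][190:340,180:340],None,fx=4,fy=4))
# swing plan in tool axes
Rt=R.from_quat(s["eef_rot"]).as_matrix(); e=s["ee_pos"][:2]
piv=np.array([.519,-.056]); d=e-piv; print("radius",np.hypot(*d)); a=np.arctan2(*d[::-1])
d=.11*np.array([np.cos(a),np.sin(a)]); piv=e-d; print("piv",piv,"green",np.arctan2(-.144-piv[1],.454-piv[0])-a)
for q in np.arange(.05,.76,.05):
    p=piv+R.from_rotvec([0,0,q]).apply([*d,0])[:2]; print(round(q,2),((p-e)@Rt[:2,:2]).round(4),p.round(4))
E
```

```text
time: 4.0
ee_pos: [0.4128, -0.0813, 0.0933]
eef_rot: [0.801, -0.599, 0.001, -0.0]
ft_force: [0.5, 0.1, 0.3]
width: 0.0225
[ 0.4128207  -0.08125285  0.09333694] [0.5340392  0.10818503 0.28527277] [ 0.004113   -0.06032939  0.01822791] 0.02249896350476711
radius 0.1091409632198027
piv [ 0.51983573 -0.05580124] green 0.6960786248436706
0.05 [0.0055 0.0002] [ 0.4142 -0.0866]
0.1 [0.011 0.   ] [ 0.4159 -0.0918]
0.15 [ 0.0165 -0.0004] [ 0.4178 -0.097 ]
0.2 [ 0.0219 -0.001 ] [ 0.42  -0.102]
0.25 [ 0.0274 -0.002 ] [ 0.4224 -0.1069]
0.3 [ 0.0327 -0.0032] [ 0.4251 -0.1117]
0.35 [ 0.038  -0.0047] [ 0.428  -0.1164]
0.4 [ 0.0432 -0.0064] [ 0.4312 -0.1209]
0.45 [ 0.0484 -0.0084] [ 0.4345 -0.1253]
0.5 [ 0.0534 -0.0107] [ 0.4381 -0.1294]
0.55 [ 0.0583 -0.0132] [ 0.4419 -0.1334]
0.6 [ 0.063  -0.0159] [ 0.4459 -0.1372]
0.65 [ 0.0677 -0.0189] [ 0.45   -0.1408]
0.7 [ 0.0721 -0.0221] [ 0.4544 -0.1442]
0.75 [ 0.0764 -0.0256] [ 0.4589 -0.1474]
```

View pics/s3.png

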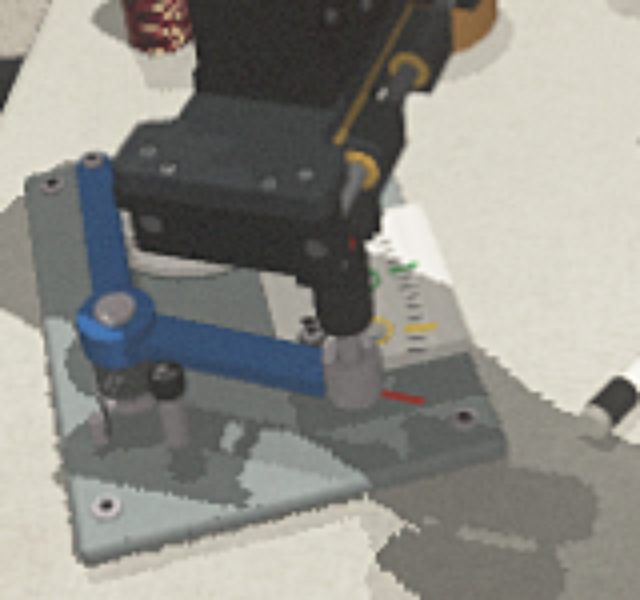

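The pin is lifted with its shaft still in the eye. Swinging in small rows, I watch the radial force.

```bash
cat > st.py <<'E'
from h import *
s=r.read_state(); p=s["ee_pos"]; piv=np.array([.5198,-.0558]); d=p[:2]-piv; q=np.arctan2(*d[::-1])-np.arctan2(-.08125+.0558,.4128-.5198)
u=d/np.hypot(*d); f=s["ft_force"]; print("t",s["time"],"defl",(q%(2*np.pi)).round(3),"rad",np.hypot(*d).round(4),"pos",p.round(4),"F rad/tan/z",(f[:2]@u).round(1),(f[:2]@[-u[1],u[0]]).round(1),f[2].round(1),"T",s["torque"].round(2))
E
python3 -m crank '[{"x":0.003,"y":0,"z":0,"ax":0,"ay":0,"az":0,"claw":1},{"x":0.007,"y":0,"z":0,"ax":0,"ay":0,"az":0,"claw":1},{"x":0.011,"y":0,"z":0,"ax":0,"ay":0,"az":0,"claw":1},{"x":0.0165,"y":-0.0004,"z":0,"ax":0,"ay":0,"az":0,"claw":1},{"x":0.0219,"y":-0.001,"z":0,"ax":0,"ay":0,"az":0,"claw":1}]'
python3 st.py
python3 -m crank '[{"x":0.0055,"y":-0.001,"z":0,"ax":0,"ay":0,"az":0,"claw":1},{"x":0.0108,"y":-0.0022,"z":0,"ax":0,"ay":0,"az":0,"claw":1},{"x":0.0161,"y":-0.0037,"z":0,"ax":0,"ay":0,"az":0,"claw":1},{"x":0.0213,"y":-0.0054,"z":0,"ax":0,"ay":0,"az":0,"claw":1},{"x":0.0213,"y":-0.0054,"z":0,"ax":0,"ay":0,"az":0,"claw":1}]'
python3 st.py
```

```text
time: 4.47
ee_pos: [0.4192, -0.1022, 0.0919]
eef_rot: [0.801, -0.599, -0.0, 0.0]
ft_force: [-0.1, 2.8, -0.5]
width: 0.023
t 4.4667 defl 0.198 rad 0.1108 pos [ 0.4192 -0.1022  0.0919] F rad/tan/z -1.0 -2.6 -0.5 T [ 0.9   0.23 -0.03]
time: 4.88
ee_pos: [0.4308, -0.1216, 0.092]
eef_rot: [0.8, -0.6, -0.0, -0.0]
ft_force: [-1.2, 3.0, -1.1]
width: 0.0226
t 4.8833 defl 0.403 rad 0.1107 pos [ 0.4308 -0.1216  0.092 ] F rad/tan/z -0.9 -3.1 -1.1 T [ 1.01  0.36 -0.03]
```

```bash
python3 -m crank '[{"x":0.0052,"y":-0.002,"z":0,"ax":0,"ay":0,"az":0,"claw":1},{"x":0.0102,"y":-0.0043,"z":0,"ax":0,"ay":0,"az":0,"claw":1},{"x":0.0151,"y":-0.0068,"z":0,"ax":0,"ay":0,"az":0,"claw":1},{"x":0.0198,"y":-0.0095,"z":0,"ax":0,"ay":0,"az":0,"claw":1},{"x":0.0198,"y":-0.0095,"z":0,"ax":0,"ay":0,"az":0,"claw":1}]'
python3 st.py
python3 -m crank '[{"x":0.0024,"y":-0.0015,"z":0,"ax":0,"ay":0,"az":0,"claw":1},{"x":0.0047,"y":-0.003,"z":0,"ax":0,"ay":0,"az":0,"claw":1},{"x":0.007,"y":-0.0046,"z":0,"ax":0,"ay":0,"az":0,"claw":1},{"x":0.0091,"y":-0.0062,"z":0,"ax":0,"ay":0,"az":0,"claw":1},{"x":0.0091,"y":-0.0062,"z":0,"ax":0,"ay":0,"az":0,"claw":1}]'
python3 st.py
python3 - <<'E'
from h import *
t=camera("top"); s=camera("side"); w=camera("wrist")
a=cv2.resize(t["color"][150:230,215:315],None,fx=4,fy=4,interpolation=cv2.INTER_CUBIC)
b=cv2.resize(s["color"][230:310,230:330],None,fx=4,fy=4,interpolation=cv2.INTER_CUBIC)
k=proj(w,[[.454,-.144,.06]])[0].astype(int); print(k)
cv2.imwrite("pics/g1.png",np.hstack([a,b]))
E
```

```text
time: 5.3
ee_pos: [0.4457, -0.1376, 0.0921]
eef_rot: [0.8, -0.599, -0.0, -0.0]
ft_force: [-2.5, 5.2, -0.0]
width: 0.0227
t 5.3 defl 0.601 rad 0.1104 pos [ 0.4457 -0.1376  0.0921] F rad/tan/z -2.1 -5.4 -0.0 T [1.33 0.52 0.02]
time: 5.72
ee_pos: [0.4537, -0.1438, 0.092]
eef_rot: [0.801, -0.599, -0.0, -0.0]
ft_force: [-2.6, 4.9, 0.0]
width: 0.0223
t 5.7167 defl 0.693 rad 0.1101 pos [ 0.4537 -0.1438  0.092 ] F rad/tan/z -2.3 -5.0 0.0 T [1.5  0.51 0.01]
[320 216]
```

View pics/g1.png

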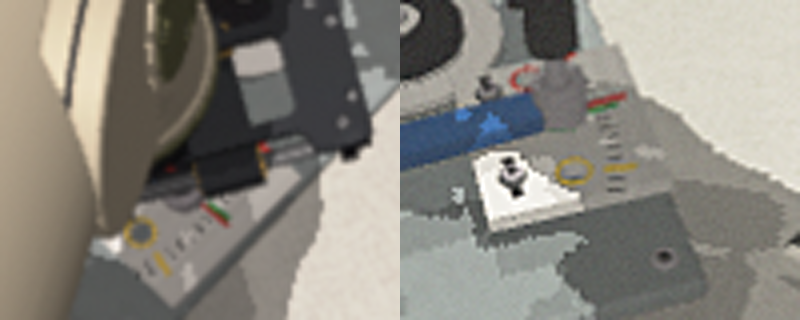

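The pointer lies beside the green mark, slightly beyond it by parallax. Now feeling downward.

```bash
python3 -m crank '[{"x":0,"y":0,"z":0.002,"ax":0,"ay":0,"az":0,"claw":1},{"x":0,"y":0,"z":0.004,"ax":0,"ay":0,"az":0,"claw":1},{"x":0,"y":0,"z":0.005,"ax":0,"ay":0,"az":0,"claw":1},{"x":0,"y":0,"z":0.006,"ax":0,"ay":0,"az":0,"claw":1},{"x":0,"y":0,"z":0.006,"ax":0,"ay":0,"az":0,"claw":1}]'
python3 st.py
python3 -m crank '[{"x":0,"y":0,"z":0.0005,"ax":0,"ay":0,"az":0,"claw":1},{"x":0,"y":0,"z":0.001,"ax":0,"ay":0,"az":0,"claw":1},{"x":0,"y":0,"z":0.0015,"ax":0,"ay":0,"az":0,"claw":1},{"x":0,"y":0,"z":0.0015,"ax":0,"ay":0,"az":0,"claw":1},{"x":0,"y":0,"z":0.0015,"ax":0,"ay":0,"az":0,"claw":1}]'
python3 st.py
```

```text
time: 6.28
ee_pos: [0.4541, -0.1438, 0.0866]
eef_rot: [0.801, -0.599, 0.0, -0.0]
ft_force: [-2.7, 5.9, 3.6]
width: 0.0222
t 6.2833 defl 0.695 rad 0.1098 pos [ 0.4541 -0.1438  0.0866] F rad/tan/z -3.1 -5.7 3.6 T [1.45 0.55 0.03]
time: 6.7
ee_pos: [0.455, -0.1439, 0.0861]
eef_rot: [0.801, -0.599, 0.001, -0.001]
ft_force: [-1.5, 4.9, 11.4]
width: 0.0227
t 6.7 defl 0.703 rad 0.1093 pos [ 0.455  -0.1439  0.0861] F rad/tan/z -3.1 -4.1 11.4 T [ 1.73  0.59 -0.08]
```

```bash
python3 -m crank '[{"x":0,"y":0,"z":-0.0005,"ax":0,"ay":0,"az":0,"claw":1},{"x":0.0002,"y":-0.0002,"z":-0.0005,"ax":0,"ay":0,"az":0,"claw":1},{"x":0.0004,"y":-0.0003,"z":-0.0005,"ax":0,"ay":0,"az":0,"claw":1},{"x":0.0006,"y":-0.0005,"z":-0.0005,"ax":0,"ay":0,"az":0,"claw":1},{"x":0.0008,"y":-0.0006,"z":-0.0005,"ax":0,"ay":0,"az":0,"claw":1}]'
python3 st.py
python3 -m crank '[{"x":0.0002,"y":-0.0001,"z":0,"ax":0,"ay":0,"az":0,"claw":1},{"x":0.0004,"y":-0.0003,"z":0,"ax":0,"ay":0,"az":0,"claw":1},{"x":0.0006,"y":-0.0004,"z":0,"ax":0,"ay":0,"az":0,"claw":1},{"x":0.0008,"y":-0.0006,"z":0,"ax":0,"ay":0,"az":0,"claw":1},{"x":0.0008,"y":-0.0006,"z":0,"ax":0,"ay":0,"az":0,"claw":1}]'
python3 st.py
python3 -m crank '[{"x":0.0002,"y":-0.0001,"z":0,"ax":0,"ay":0,"az":0,"claw":1},{"x":0.0004,"y":-0.0003,"z":0,"ax":0,"ay":0,"az":0,"claw":1},{"x":0.0006,"y":-0.0004,"z":0,"ax":0,"ay":0,"az":0,"claw":1},{"x":0.0008,"y":-0.0006,"z":0,"ax":0,"ay":0,"az":0,"claw":1},{"x":0.0008,"y":-0.0006,"z":0,"ax":0,"ay":0,"az":0,"claw":1}]'
python3 st.py
```

```text
time: 7.12
ee_pos: [0.4554, -0.1442, 0.0862]
eef_rot: [0.801, -0.599, 0.001, -0.0]
ft_force: [-3.0, 6.9, 8.3]
width: 0.0228
t 7.1167 defl 0.707 rad 0.1094 pos [ 0.4554 -0.1442  0.0862] F rad/tan/z -3.8 -6.5 8.3 T [ 1.91  0.75 -0.02]
time: 7.53
ee_pos: [0.456, -0.1447, 0.0861]
eef_rot: [0.801, -0.599, 0.001, -0.0]
ft_force: [-1.8, 5.9, 7.4]
width: 0.0228
t 7.5333 defl 0.715 rad 0.1094 pos [ 0.456  -0.1447  0.0861] F rad/tan/z -3.7 -4.8 7.4 T [ 1.95  0.75 -0.03]
time: 7.95
ee_pos: [0.4568, -0.1452, 0.0861]
eef_rot: [0.801, -0.599, 0.0, -0.0]
ft_force: [-2.8, 7.1, 8.9]
width: 0.0224
t 7.95 defl 0.724 rad 0.1094 pos [ 0.4568 -0.1452  0.0861] F rad/tan/z -4.2 -6.4 8.9 T [ 1.98  0.69 -0.01]
```

```bash
python3 -m crank '[{"x":-0.0003,"y":-0.0004,"z":0,"ax":0,"ay":0,"az":0,"claw":1},{"x":-0.0006,"y":-0.0008,"z":0,"ax":0,"ay":0,"az":0,"claw":1},{"x":-0.0009,"y":-0.0012,"z":0,"ax":0,"ay":0,"az":0,"claw":1},{"x":-0.0009,"y":-0.0012,"z":0,"ax":0,"ay":0,"az":0,"claw":1},{"x":-0.0009,"y":-0.0012,"z":0,"ax":0,"ay":0,"az":0,"claw":1}]'
python3 st.py
for i in 1; do python3 -m crank '[{"x":-0.0002,"y":0.0001,"z":0,"ax":0,"ay":0,"az":0,"claw":1},{"x":-0.0004,"y":0.0003,"z":0,"ax":0,"ay":0,"az":0,"claw":1},{"x":-0.0006,"y":0.0004,"z":0,"ax":0,"ay":0,"az":0,"claw":1},{"x":-0.0008,"y":0.0006,"z":0,"ax":0,"ay":0,"az":0,"claw":1},{"x":-0.0008,"y":0.0006,"z":0,"ax":0,"ay":0,"az":0,"claw":1}]'; done
python3 st.py
python3 -m crank '[{"x":-0.0002,"y":0.0001,"z":0,"ax":0,"ay":0,"az":0,"claw":1},{"x":-0.0004,"y":0.0003,"z":0,"ax":0,"ay":0,"az":0,"claw":1},{"x":-0.0006,"y":0.0004,"z":0,"ax":0,"ay":0,"az":0,"claw":1},{"x":-0.0008,"y":0.0006,"z":0,"ax":0,"ay":0,"az":0,"claw":1},{"x":-0.0008,"y":0.0006,"z":0,"ax":0,"ay":0,"az":0,"claw":1}]'
python3 st.py
```

```text
time: 8.37
ee_pos: [0.4575, -0.1445, 0.086]
eef_rot: [0.801, -0.599, 0.001, -0.0]
ft_force: [-3.1, 4.9, 8.6]
width: 0.0227
t 8.3667 defl 0.725 rad 0.1084 pos [ 0.4575 -0.1445  0.086 ] F rad/tan/z -2.3 -5.4 8.6 T [ 1.5   0.86 -0.03]
time: 8.78
ee_pos: [0.4567, -0.1442, 0.0861]
eef_rot: [0.801, -0.599, 0.001, -0.0]
ft_force: [-2.2, 3.2, 6.9]
width: 0.0227
t 8.7833 defl 0.718 rad 0.1086 pos [ 0.4567 -0.1442  0.0861] F rad/tan/z -1.4 -3.6 6.9 T [ 1.23  0.68 -0.03]
time: 9.2
ee_pos: [0.4561, -0.1438, 0.0861]
eef_rot: [0.801, -0.599, 0.001, -0.0]
ft_force: [-2.3, 3.9, 7.2]
width: 0.0229
t 9.2 defl 0.711 rad 0.1087 pos [ 0.4561 -0.1438  0.0861] F rad/tan/z -1.8 -4.1 7.2 T [ 0.95  0.62 -0.02]
```

```bash
cat > pt.py <<'E'
from h import *; import pickle
from scipy.optimize import least_squares
piv=np.array([.5194,-.0550]); a0=np.arctan2(-.0813-piv[1],.4128-piv[0])
cs={n:camera(n) for n in("top","side")}; pickle.dump(cs,open("g.pkl","wb"))
for n,c in cs.items():
    im=cv2.cvtColor(c["color"],cv2.COLOR_BGR2HSV).astype(int)
    u0,v0=proj(c,[[.435,-.175,.045]])[0]
    for nm,(lo,hi) in {"red":(-8,8),"green":(45,80)}.items():
        h=(im[...,0]+90)%180-90 if nm=="red" else im[...,0]
        m=(h>=lo)&(h<=hi)&(im[...,1]>110)&(im[...,2]>40)
        yy,xx=np.nonzero(m); k=(abs(xx-u0)<22)&(abs(yy-v0)<22)
        print(n,nm,(u0.round(),v0.round()),list(zip(xx[k].tolist(),yy[k].tolist())))
        for z in(.04,.05,.06):
            P=np.array([ray(c,x,y,z)[:2] for x,y in zip(xx[k],yy[k])])
            if len(P): d=P-piv; print(z,"rad",np.hypot(*d.T).round(3).tolist(),"ang",((np.arctan2(d[:,1],d[:,0])-a0)%(2*np.pi)).round(3).tolist())
t,s=cs["top"]["color"],cs["side"]["color"]
a=cv2.resize(t[180:225,235:285],None,fx=8,fy=8,interpolation=cv2.INTER_NEAREST); b=cv2.resize(s[240:285,255:305],None,fx=8,fy=8,interpolation=cv2.INTER_NEAREST)
cv2.imwrite("pics/g2.png",np.hstack([a,b]))
E
python3 pt.py
```

```text
top red (np.float64(276.0), np.float64(205.0)) [(280, 185), (280, 186), (280, 187), (281, 187), (266, 201), (267, 202), (268, 203), (269, 203), (269, 204), (271, 205)]
0.04 rad [0.133, 0.134, 0.135, 0.137, 0.124, 0.127, 0.13, 0.131, 0.133, 0.138] ang [1.026, 1.011, 0.995, 1.001, 0.678, 0.675, 0.673, 0.683, 0.67, 0.677]
0.05 rad [0.135, 0.135, 0.136, 0.138, 0.126, 0.129, 0.132, 0.133, 0.135, 0.139] ang [1.014, 0.999, 0.984, 0.989, 0.673, 0.671, 0.668, 0.678, 0.666, 0.673]
0.06 rad [0.136, 0.137, 0.138, 0.14, 0.128, 0.13, 0.133, 0.135, 0.136, 0.141] ang [1.001, 0.987, 0.972, 0.978, 0.669, 0.666, 0.664, 0.673, 0.661, 0.668]
top green (np.float64(276.0), np.float64(205.0)) []
side red (np.float64(289.0), np.float64(251.0)) [(284, 253), (285, 253), (280, 254), (281, 254), (282, 254), (283, 254), (284, 254), (278, 255), (279, 255), (280, 255)]
0.04 rad [0.139, 0.14, 0.131, 0.133, 0.134, 0.136, 0.138, 0.127, 0.128, 0.13] ang [0.753, 0.747, 0.761, 0.754, 0.747, 0.741, 0.735, 0.755, 0.748, 0.741]
0.05 rad [0.135, 0.137, 0.128, 0.129, 0.131, 0.133, 0.134, 0.123, 0.125, 0.127] ang [0.674, 0.668, 0.676, 0.67, 0.665, 0.659, 0.654, 0.667, 0.661, 0.656]
0.06 rad [0.133, 0.134, 0.125, 0.127, 0.128, 0.13, 0.132, 0.121, 0.123, 0.124] ang [0.59, 0.585, 0.587, 0.583, 0.578, 0.574, 0.57, 0.575, 0.571, 0.566]
side green (np.float64(289.0), np.float64(251.0)) [(282, 256)]
0.04 rad [0.132] ang [0.709]
0.05 rad [0.129] ang [0.625]
0.06 rad [0.127] ang [0.537]
```

View pics/g2.png

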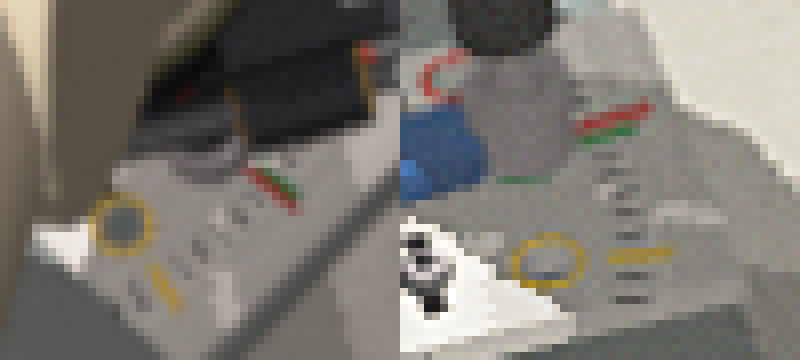

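Run:
```python
from h import *; import pickle
piv=np.array([.5194,-.0550]); a0=np.arctan2(-.0813-piv[1],.4128-piv[0])
A=lambda P:(((np.arctan2(P[1]-piv[1],P[0]-piv[0])-a0+1)%(2*np.pi)-1).round(3), np.hypot(*(P[:2]-piv)).round(4))
G=pickle.load(open("g.pkl","rb"))
for n in("top","side"):
  for tag,c in(("0",pickle.load(open(n+"0.pkl","rb"))),("now",G[n])):
    hsv=cv2.cvtColor(c["color"],cv2.COLOR_BGR2HSV).astype(int); bgr=c["color"].astype(int)
    for col,z in(("red",.04),("red",.05),("green",.04),("yellow",.04)):
        b,g,rr=bgr[...,0],bgr[...,1],bgr[...,2]
        w={"red":np.clip(rr-np.maximum(g,b)-40,0,None),"green":np.clip(g-np.maximum(rr,b)-25,0,None),"yellow":np.clip(np.minimum(rr,g)-b-50,0,None)}[col]
        lab=cv2.connectedComponents((w>0).astype(np.uint8))[1]
        for i in np.unique(lab[lab>0]):
            y,x=np.nonzero(lab==i)
            if len(x)<3: continue
            ww=w[y,x]; P=ray(c,(x*ww).sum()/ww.sum(),(y*ww).sum()/ww.sum(),z); a,rad=A(P)
            if -.1<a<1.2 and .09<rad<.15: print(n,tag,col,z,"n",len(x),"ang",a,"rad",rad)
```

```text
top 0 red 0.04 n 32 ang 1.003 rad 0.1115
top 0 red 0.04 n 13 ang 1.006 rad 0.1326
top 0 red 0.04 n 21 ang -0.007 rad 0.1309
top 0 red 0.05 n 32 ang 0.989 rad 0.1131
top 0 red 0.05 n 13 ang 0.993 rad 0.134
top 0 red 0.05 n 62 ang -0.09 rad 0.0997
top 0 red 0.05 n 21 ang 0.005 rad 0.1323
top 0 green 0.04 n 23 ang 0.691 rad 0.1118
top 0 green 0.04 n 8 ang 0.693 rad 0.131
top 0 yellow 0.04 n 33 ang 0.382 rad 0.1114
top 0 yellow 0.04 n 10 ang 0.381 rad 0.1305
top now red 0.04 n 4 ang 1.007 rad 0.135
top now red 0.04 n 8 ang 0.675 rad 0.13
top now red 0.05 n 4 ang 0.995 rad 0.1363
top now red 0.05 n 8 ang 0.67 rad 0.1318
top now yellow 0.04 n 3 ang 0.365 rad 0.104
top now yellow 0.04 n 5 ang 0.424 rad 0.1153
top now yellow 0.04 n 7 ang 0.381 rad 0.1307
side 0 red 0.04 n 12 ang 1.029 rad 0.1309
side 0 red 0.04 n 30 ang 1.024 rad 0.1091
side 0 red 0.04 n 51 ang 0.76 rad 0.1012
side 0 red 0.04 n 20 ang 0.056 rad 0.1263
side 0 red 0.05 n 12 ang 0.949 rad 0.1245
side 0 red 0.05 n 30 ang 0.927 rad 0.1032
side 0 red 0.05 n 51 ang 0.65 rad 0.0984
side 0 red 0.05 n 20 ang -0.015 rad 0.1301
side 0 green 0.04 n 12 ang 0.71 rad 0.1291
side 0 green 0.04 n 11 ang 0.698 rad 0.1149
side 0 yellow 0.04 n 14 ang 0.382 rad 0.1129
side 0 yellow 0.04 n 15 ang 0.391 rad 0.128
side now red 0.04 n 14 ang 1.066 rad 0.1066
side now red 0.04 n 15 ang 0.747 rad 0.1333
side now red 0.05 n 14 ang 0.968 rad 0.1004
side now red 0.05 n 15 ang 0.664 rad 0.1299
side now green 0.04 n 3 ang 0.709 rad 0.1259
side now yellow 0.04 n 16 ang 0.368 rad 0.1053
side now yellow 0.04 n 4 ang 0.41 rad 0.1144
side now yellow 0.04 n 13 ang 0.39 rad 0.1281
```

The pointer measures about 0.67 (height 0.05, both cameras agree), while the green mark is at about 0.70. The pin leans in the grip and the arm is about 3 mm short, so I lift slightly, advance and re-measure.

```bash
cat > pm.py <<'E'
from h import *
piv=np.array([.5194,-.0550]); a0=np.arctan2(-.0813-piv[1],.4128-piv[0])
z0={"top":.005,"side":-.015}; gm={"top":.692,"side":.707}
for n in("top","side"):
    c=camera(n); f=c["color"].astype(int); b,g,rr=f[...,0],f[...,1],f[...,2]
    w=np.clip(rr-np.maximum(g,b)-40,0,None); lab=cv2.connectedComponents((w>0).astype(np.uint8))[1]
    for i in np.unique(lab[lab>0]):
        y,x=np.nonzero(lab==i)
        if len(x)<3: continue
        ww=w[y,x]; P=ray(c,(x*ww).sum()/ww.sum(),(y*ww).sum()/ww.sum(),.05); d=P[:2]-piv
        a=(np.arctan2(d[1],d[0])-a0+1)%(2*np.pi)-1
        if -.1<a<.9 and .12<np.hypot(*d)<.14: print(n,"pointer",round(a-z0[n],3),"behind green",round(gm[n]-a,3),len(x))
E
python3 -m crank '[{"x":0,"y":0,"z":-0.001,"ax":0,"ay":0,"az":0,"claw":1},{"x":0,"y":0,"z":-0.0025,"ax":0,"ay":0,"az":0,"claw":1},{"x":0.0009,"y":-0.0007,"z":-0.0025,"ax":0,"ay":0,"az":0,"claw":1},{"x":0.0018,"y":-0.0014,"z":-0.0025,"ax":0,"ay":0,"az":0,"claw":1},{"x":0.0018,"y":-0.0014,"z":-0.0025,"ax":0,"ay":0,"az":0,"claw":1}]'
python3 st.py; python3 pm.py
python3 -m crank '[{"x":0.0003,"y":-0.0002,"z":0,"ax":0,"ay":0,"az":0,"claw":1},{"x":0.0006,"y":-0.0005,"z":0,"ax":0,"ay":0,"az":0,"claw":1},{"x":0.001,"y":-0.0008,"z":0,"ax":0,"ay":0,"az":0,"claw":1},{"x":0.001,"y":-0.0008,"z":0,"ax":0,"ay":0,"az":0,"claw":1},{"x":0.001,"y":-0.0008,"z":0,"ax":0,"ay":0,"az":0,"claw":1}]'
python3 st.py; python3 pm.py
```

```text
time: 9.72
ee_pos: [0.4569, -0.1446, 0.0875]
eef_rot: [0.801, -0.599, -0.0, 0.0]
ft_force: [-3.3, 3.8, 0.2]
width: 0.0222
t 9.7167 defl 0.721 rad 0.1088 pos [ 0.4569 -0.1446  0.0875] F rad/tan/z -1.2 -4.8 0.2 T [ 1.18  0.72 -0.01]
top pointer 0.672 behind green 0.015 11
side pointer 0.685 behind green 0.037 14
time: 10.23
ee_pos: [0.4579, -0.1453, 0.0875]
eef_rot: [0.801, -0.599, -0.0, 0.0]
ft_force: [-3.0, 4.0, -0.5]
width: 0.0229
t 10.2333 defl 0.732 rad 0.1088 pos [ 0.4579 -0.1453  0.0875] F rad/tan/z -1.6 -4.8 -0.5 T [ 1.23  0.75 -0.01]
top pointer 0.683 behind green 0.004 9
side pointer 0.697 behind green 0.025 15
```

```bash
python3 -m crank '[{"x":0,"y":0,"z":0,"ax":0.008,"ay":0,"az":0,"claw":1},{"x":0,"y":0,"z":0,"ax":0.016,"ay":0,"az":0,"claw":1},{"x":0,"y":0,"z":0,"ax":0.024,"ay":0,"az":0,"claw":1},{"x":0,"y":0,"z":0,"ax":0.03,"ay":0,"az":0,"claw":1},{"x":0,"y":0,"z":0,"ax":0.03,"ay":0,"az":0,"claw":1}]' 45
python3 st.py; python3 pm.py
```

```text
time: 10.75
ee_pos: [0.4574, -0.1458, 0.0875]
eef_rot: [0.8, -0.599, 0.018, -0.024]
ft_force: [-3.4, 4.3, -0.1]
width: 0.0219
t 10.75 defl 0.731 rad 0.1096 pos [ 0.4574 -0.1458  0.0875] F rad/tan/z -1.6 -5.2 -0.1 T [1.15 0.97 0.05]
top pointer 0.69 behind green -0.003 4
side pointer 0.703 behind green 0.019 15
```

```bash
python3 -m crank '[{"x":0,"y":0,"z":0.0005,"ax":0,"ay":0,"az":0,"claw":1},{"x":0,"y":0,"z":0.001,"ax":0,"ay":0,"az":0,"claw":1},{"x":0,"y":0,"z":0.0015,"ax":0,"ay":0,"az":0,"claw":1},{"x":0,"y":0,"z":0.002,"ax":0,"ay":0,"az":0,"claw":1},{"x":0,"y":0,"z":0.002,"ax":0,"ay":0,"az":0,"claw":1}]'
python3 st.py
python3 -m crank '[{"x":0.0002,"y":-0.0001,"z":0,"ax":0,"ay":0,"az":0,"claw":1},{"x":0.0004,"y":-0.0003,"z":0,"ax":0,"ay":0,"az":0,"claw":1},{"x":0.0006,"y":-0.0004,"z":0,"ax":0,"ay":0,"az":0,"claw":1},{"x":0.0008,"y":-0.0006,"z":0,"ax":0,"ay":0,"az":0,"claw":1},{"x":0.0008,"y":-0.0006,"z":0,"ax":0,"ay":0,"az":0,"claw":1}]'
python3 st.py
python3 pm.py
```

```text
time: 11.27
ee_pos: [0.4581, -0.1458, 0.0858]
eef_rot: [0.8, -0.599, 0.018, -0.024]
ft_force: [-3.3, 3.1, 2.9]
width: 0.0216
t 11.2667 defl 0.736 rad 0.1091 pos [ 0.4581 -0.1458  0.0858] F rad/tan/z -0.7 -4.4 2.9 T [1.01 1.01 0.09]
time: 11.68
ee_pos: [0.4588, -0.146, 0.0858]
eef_rot: [0.8, -0.599, 0.018, -0.024]
ft_force: [-4.2, 5.4, 2.1]
width: 0.0218
t 11.6833 defl 0.743 rad 0.1089 pos [ 0.4588 -0.146   0.0858] F rad/tan/z -2.1 -6.5 2.1 T [1.36 1.1  0.1 ]
top pointer 0.696 behind green -0.009 6
side pointer 0.71 behind green 0.012 15
```

```bash
python3 -m crank '[{"x":0.0002,"y":-0.0001,"z":0.0003,"ax":0,"ay":0,"az":0,"claw":1},{"x":0.0004,"y":-0.0003,"z":0.0006,"ax":0,"ay":0,"az":0,"claw":1},{"x":0.0006,"y":-0.0004,"z":0.0006,"ax":0,"ay":0,"az":0,"claw":1},{"x":0.0008,"y":-0.0006,"z":0.0006,"ax":0,"ay":0,"az":0,"claw":1},{"x":0.0008,"y":-0.0006,"z":0.0006,"ax":0,"ay":0,"az":0,"claw":1}]'
python3 st.py
python3 -m crank '[{"x":0.0002,"y":-0.0001,"z":0,"ax":0,"ay":0,"az":0,"claw":1},{"x":0.0004,"y":-0.0003,"z":0,"ax":0,"ay":0,"az":0,"claw":1},{"x":0.0006,"y":-0.0004,"z":0,"ax":0,"ay":0,"az":0,"claw":1},{"x":0.0008,"y":-0.0006,"z":0,"ax":0,"ay":0,"az":0,"claw":1},{"x":0.0008,"y":-0.0006,"z":0,"ax":0,"ay":0,"az":0,"claw":1}]'
python3 st.py
python3 -m crank '[{"x":0.0002,"y":-0.0001,"z":0,"ax":0,"ay":0,"az":0,"claw":1},{"x":0.0004,"y":-0.0003,"z":0,"ax":0,"ay":0,"az":0,"claw":1},{"x":0.0006,"y":-0.0004,"z":0,"ax":0,"ay":0,"az":0,"claw":1},{"x":0.0008,"y":-0.0006,"z":0,"ax":0,"ay":0,"az":0,"claw":1},{"x":0.0008,"y":-0.0006,"z":0,"ax":0,"ay":0,"az":0,"claw":1}]'
python3 st.py
python3 pm.py
```

```text
time: 12.2
ee_pos: [0.4597, -0.1463, 0.0853]
eef_rot: [0.8, -0.599, 0.018, -0.024]
ft_force: [-4.0, 6.4, 4.3]
width: 0.0217
t 12.2 defl 0.751 rad 0.1087 pos [ 0.4597 -0.1463  0.0853] F rad/tan/z -3.1 -6.9 4.3 T [1.67 1.28 0.06]
time: 12.62
ee_pos: [0.4604, -0.1467, 0.0853]
eef_rot: [0.8, -0.599, 0.018, -0.024]
ft_force: [-5.5, 7.1, 5.0]
width: 0.022
t 12.6167 defl 0.758 rad 0.1086 pos [ 0.4604 -0.1467  0.0853] F rad/tan/z -3.0 -8.5 5.0 T [1.97 1.37 0.09]
time: 13.03
ee_pos: [0.461, -0.147, 0.0853]
eef_rot: [0.8, -0.599, 0.017, -0.024]
ft_force: [-4.8, 7.2, 4.7]
width: 0.0215
t 13.0333 defl 0.765 rad 0.1085 pos [ 0.461  -0.147   0.0853] F rad/tan/z -3.5 -7.9 4.7 T [2.25 1.49 0.1 ]
top pointer 0.707 behind green -0.02 10
side pointer 0.717 behind green 0.005 15
```

```bash
python3 -m crank '[{"x":0,"y":0,"z":0.0004,"ax":0,"ay":0,"az":0,"claw":1},{"x":0,"y":0,"z":0.0008,"ax":0,"ay":0,"az":0,"claw":1},{"x":0,"y":0,"z":0.0012,"ax":0,"ay":0,"az":0,"claw":1},{"x":0,"y":0,"z":0.0012,"ax":0,"ay":0,"az":0,"claw":1},{"x":0,"y":0,"z":0.0012,"ax":0,"ay":0,"az":0,"claw":1}]'
python3 st.py
python3 - <<'E'
from h import *
t,s,w=[camera(n)["color"] for n in("top","side","wrist")]
b=cv2.resize(s[225:285,245:305],None,fx=9,fy=9,interpolation=cv2.INTER_CUBIC)
cv2.imwrite("pics/g3.png",b)
E
```

```text
time: 13.55
ee_pos: [0.4613, -0.1469, 0.0842]
eef_rot: [0.8, -0.599, 0.018, -0.024]
ft_force: [-5.8, 8.3, 5.3]
width: 0.0218
t 13.55 defl 0.766 rad 0.1082 pos [ 0.4613 -0.1469  0.0842] F rad/tan/z -3.9 -9.4 5.3 T [2.34 1.49 0.13]
```

View pics/g3.png

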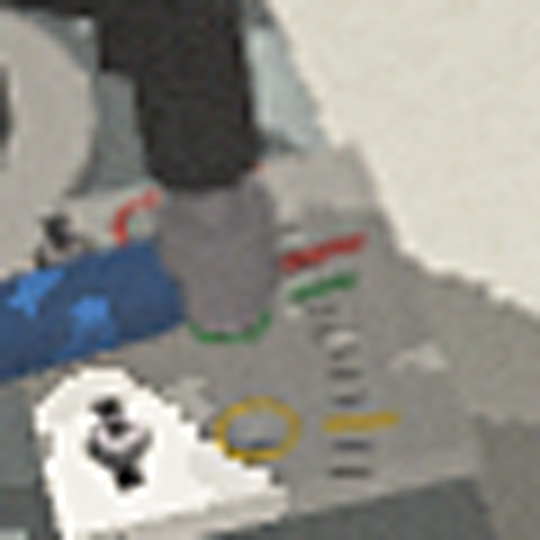

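z fell 1.1 mm with almost no added force and the tangential force rose, so the tip is in the green hole. The green ring shows round the eye's foot at (230,330). I'll push on and ease the hand back.

```bash
python3 -m crank '[{"x":-0.0003,"y":0.0002,"z":0.0006,"ax":0,"ay":0,"az":0,"claw":1},{"x":-0.0006,"y":0.0005,"z":0.0012,"ax":0,"ay":0,"az":0,"claw":1},{"x":-0.0009,"y":0.0007,"z":0.0018,"ax":0,"ay":0,"az":0,"claw":1},{"x":-0.0012,"y":0.0009,"z":0.0022,"ax":0,"ay":0,"az":0,"claw":1},{"x":-0.0012,"y":0.0009,"z":0.0022,"ax":0,"ay":0,"az":0,"claw":1}]'
python3 st.py
python3 -m crank '[{"x":-0.0003,"y":0.0002,"z":0.0005,"ax":0,"ay":0,"az":0,"claw":1},{"x":-0.0006,"y":0.0005,"z":0.001,"ax":0,"ay":0,"az":0,"claw":1},{"x":-0.0009,"y":0.0007,"z":0.0015,"ax":0,"ay":0,"az":0,"claw":1},{"x":-0.0012,"y":0.0009,"z":0.002,"ax":0,"ay":0,"az":0,"claw":1},{"x":-0.0012,"y":0.0009,"z":0.002,"ax":0,"ay":0,"az":0,"claw":1}]'
python3 st.py; python3 pm.py
```

```text
time: 14.12
ee_pos: [0.4602, -0.1464, 0.0819]
eef_rot: [0.8, -0.599, 0.018, -0.024]
ft_force: [-5.2, 6.5, 4.8]
width: 0.0221
t 14.1167 defl 0.755 rad 0.1084 pos [ 0.4602 -0.1464  0.0819] F rad/tan/z -2.5 -7.9 4.8 T [1.89 1.32 0.07]
time: 14.53
ee_pos: [0.4591, -0.1458, 0.0798]
eef_rot: [0.8, -0.599, 0.018, -0.024]
ft_force: [-4.7, 5.3, 3.0]
width: 0.0219
t 14.5333 defl 0.744 rad 0.1086 pos [ 0.4591 -0.1458  0.0798] F rad/tan/z -1.8 -6.8 3.0 T [1.45 1.18 0.07]
top pointer 0.699 behind green -0.012 5
side pointer 0.711 behind green 0.011 15
```

```bash
python3 -m crank '[{"x":-0.0003,"y":0.0002,"z":0.0006,"ax":0,"ay":0,"az":0,"claw":1},{"x":-0.0006,"y":0.0005,"z":0.0012,"ax":0,"ay":0,"az":0,"claw":1},{"x":-0.0009,"y":0.0007,"z":0.0018,"ax":0,"ay":0,"az":0,"claw":1},{"x":-0.0012,"y":0.0009,"z":0.0024,"ax":0,"ay":0,"az":0,"claw":1},{"x":-0.0012,"y":0.0009,"z":0.0024,"ax":0,"ay":0,"az":0,"claw":1}]'
python3 st.py
python3 -m crank '[{"x":-0.0002,"y":0.0001,"z":0.0006,"ax":0,"ay":0,"az":0,"claw":1},{"x":-0.0004,"y":0.0003,"z":0.0012,"ax":0,"ay":0,"az":0,"claw":1},{"x":-0.0006,"y":0.0004,"z":0.0018,"ax":0,"ay":0,"az":0,"claw":1},{"x":-0.0008,"y":0.0006,"z":0.0024,"ax":0,"ay":0,"az":0,"claw":1},{"x":-0.0008,"y":0.0006,"z":0.0024,"ax":0,"ay":0,"az":0,"claw":1}]'
python3 st.py
```

```text
time: 15.05
ee_pos: [0.4581, -0.1453, 0.0773]
eef_rot: [0.8, -0.599, 0.018, -0.024]
ft_force: [-2.9, 3.3, 2.1]
width: 0.0217
t 15.05 defl 0.734 rad 0.1087 pos [ 0.4581 -0.1453  0.0773] F rad/tan/z -1.1 -4.3 2.1 T [0.99 1.1  0.08]
time: 15.47
ee_pos: [0.4579, -0.1449, 0.0752]
eef_rot: [0.8, -0.599, 0.018, -0.024]
ft_force: [-5.4, 2.7, 5.4]
width: 0.022
t 15.4667 defl 0.73 rad 0.1085 pos [ 0.4579 -0.1449  0.0752] F rad/tan/z 0.8 -6.0 5.4 T [0.62 1.14 0.04]
```

```bash
python3 -m crank '[{"x":-0.0003,"y":0.0002,"z":0.0004,"ax":-0.005,"ay":0,"az":0,"claw":1},{"x":-0.0006,"y":0.0005,"z":0.0008,"ax":-0.01,"ay":0,"az":0,"claw":1},{"x":-0.0008,"y":0.0006,"z":0.0012,"ax":-0.01,"ay":0,"az":0,"claw":1},{"x":-0.0008,"y":0.0006,"z":0.0012,"ax":-0.01,"ay":0,"az":0,"claw":1},{"x":-0.0008,"y":0.0006,"z":0.0012,"ax":-0.01,"ay":0,"az":0,"claw":1}]'
python3 st.py;  python3 pm.py
```

```text
time: 15.88
ee_pos: [0.4581, -0.1449, 0.0751]
eef_rot: [0.8, -0.599, 0.014, -0.016]
ft_force: [-6.2, 2.1, 13.8]
width: 0.0222
t 15.8833 defl 0.732 rad 0.1084 pos [ 0.4581 -0.1449  0.0751] F rad/tan/z 1.8 -6.3 13.8 T [0.46 1.45 0.02]
top pointer 0.694 behind green -0.007 6
side pointer 0.707 behind green 0.015 15
```

z stops at 0.0751 with 14 N, the same height as home at rest. I relax the press and let go slowly.

```bash
python3 -m crank '[{"x":-0.0003,"y":0.0002,"z":-0.0004,"ax":0,"ay":0,"az":0,"claw":1},{"x":-0.0006,"y":0.0004,"z":-0.0008,"ax":0,"ay":0,"az":0,"claw":1},{"x":-0.0006,"y":0.0004,"z":-0.0008,"ax":0,"ay":0,"az":0,"claw":1},{"x":-0.0006,"y":0.0004,"z":-0.0008,"ax":0,"ay":0,"az":0,"claw":1},{"x":-0.0006,"y":0.0004,"z":-0.0008,"ax":0,"ay":0,"az":0,"claw":1}]' 6
python3 st.py
python3 -m crank '[{"x":0,"y":0,"z":0,"ax":0,"ay":0,"az":0,"claw":0.45},{"x":0,"y":0,"z":0,"ax":0,"ay":0,"az":0,"claw":0.4},{"x":0,"y":0,"z":0,"ax":0,"ay":0,"az":0,"claw":0.3},{"x":0,"y":0,"z":0,"ax":0,"ay":0,"az":0,"claw":0.2},{"x":0,"y":0,"z":0,"ax":0,"ay":0,"az":0,"claw":0.1}]' 6
python3 st.py;  python3 pm.py
```

```text
time: 16.4
ee_pos: [0.4567, -0.1437, 0.0745]
eef_rot: [0.8, -0.599, 0.012, -0.016]
ft_force: [-1.0, 0.0, 3.8]
width: 0.0236
t 16.4 defl 0.714 rad 0.1082 pos [ 0.4567 -0.1437  0.0745] F rad/tan/z 0.6 -0.8 3.8 T [-0.19  0.37 -0.01]
time: 16.82
ee_pos: [0.4566, -0.1433, 0.0742]
eef_rot: [0.8, -0.599, 0.012, -0.016]
ft_force: [-0.3, -0.6, 0.2]
width: 0.0348
t 16.8167 defl 0.712 rad 0.108 pos [ 0.4566 -0.1433  0.0742] F rad/tan/z 0.6 0.1 0.2 T [-0.03  0.05 -0.  ]
top pointer 0.659 behind green 0.028 10
side pointer 0.674 behind green 0.048 13
```

```bash
python3 -m crank '[{"x":0,"y":0,"z":0,"ax":0,"ay":0,"az":0,"claw":-0.3},{"x":0,"y":0,"z":0,"ax":0,"ay":0,"az":0,"claw":-0.6},{"x":0,"y":0,"z":-0.01,"ax":0,"ay":0,"az":0,"claw":-0.6},{"x":0,"y":0,"z":-0.03,"ax":0,"ay":0,"az":0,"claw":-0.6},{"x":0,"y":0,"z":-0.05,"ax":0,"ay":0,"az":0,"claw":-0.6}]' 
python3 -m crank '[{"x":0,"y":0,"z":-0.03,"ax":-0.01,"ay":0,"az":0,"claw":-0.6},{"x":0,"y":0,"z":-0.06,"ax":-0.02,"ay":0,"az":0,"claw":-0.6},{"x":0.04,"y":0,"z":-0.07,"ax":-0.02,"ay":0,"az":0,"claw":-0.6},{"x":0.08,"y":0,"z":-0.07,"ax":-0.02,"ay":0,"az":0,"claw":-0.6},{"x":0.12,"y":0,"z":-0.07,"ax":-0.02,"ay":0,"az":0,"claw":-0.6}]' 
python3 st.py;  python3 pm.py
python3 - <<'E'
from h import *; import pickle
s,t=camera("side"),camera("top"); pickle.dump([s,t],open("p.pkl","wb"))
a=cv2.resize(s["color"][205:325,190:310],None,fx=4,fy=4,interpolation=cv2.INTER_CUBIC)
b=cv2.resize(t["color"][60:180,320:400],None,fx=4,fy=4,interpolation=cv2.INTER_CUBIC)
cv2.imwrite("pics/v1.png",np.hstack([a,b]))
E
```

```text
time: 17.33
ee_pos: [0.4541, -0.1436, 0.1252]
eef_rot: [0.801, -0.599, 0.011, -0.016]
ft_force: [0.5, -0.2, 0.7]
width: 0.064
time: 17.75
ee_pos: [0.4867, -0.2616, 0.1967]
eef_rot: [0.801, -0.599, 0.002, 0.0]
ft_force: [0.8, 1.5, 0.7]
width: 0.0695
t 17.75 defl 1.178 rad 0.2085 pos [ 0.4867 -0.2616  0.1967] F rad/tan/z -1.6 0.6 0.7 T [ 0.04 -0.06 -0.06]
side pointer 0.676 behind green 0.046 16
```

View pics/v1.png

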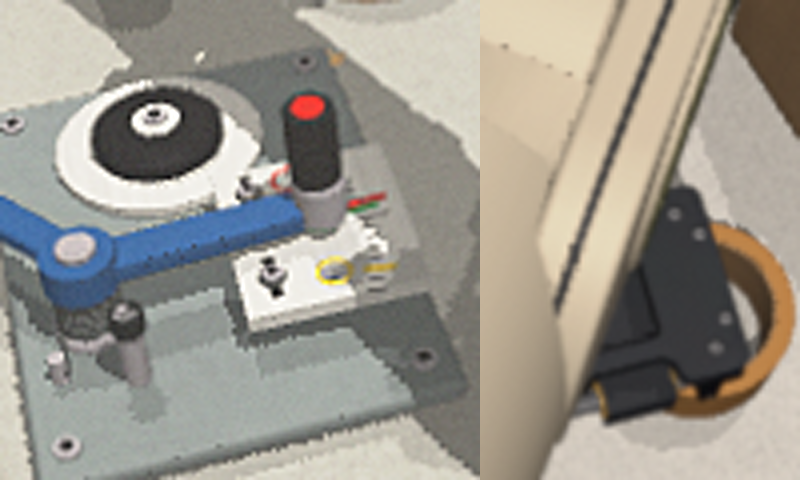

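The pin is seated with its knob on the eye and the arm is pinned at about 0.67. Next come the roll centre and clearances.

Run:
```python
from h import *; import pickle
s,t=pickle.load(open("side0.pkl","rb")),pickle.load(open("top0.pkl","rb"))
for n,c,u,v in[("topA",t,458,168),("topB",t,385,60),("sideL",s,225,165),("sideR",s,343,168)]:
    print(n,[ray(c,u,v,z)[:2].round(3).tolist() for z in(0,.15)])
print("jar",ray(t,421,177,.069).round(3),ray(t,361,90,.069).round(3))
# brown from side: top rim ellipse
b=cv2.cvtColor(s["color"],cv2.COLOR_BGR2HSV)[155:215,250:315]; m=cv2.inRange(b,(8,110,60),(22,255,255))
cs,_=cv2.findContours(m,cv2.RETR_EXTERNAL,cv2.CHAIN_APPROX_NONE); k=max(cs,key=cv2.contourArea)[:,0]+[250,155]
def sil(c,x,y):
    a=np.linspace(0,2*np.pi,90); P=np.array([[x+.05*np.cos(q),y+.05*np.sin(q),z] for z in(0,.048) for q in a]); return cv2.boundingRect(proj(c,P).astype(np.float32))
print("side bbox",cv2.boundingRect(k.astype(np.int32)),"pred",sil(s,.5875,-.388),sil(s,.5905,-.388),sil(s,.5875,-.385))
b=cv2.cvtColor(t["color"],cv2.COLOR_BGR2HSV)[105:175,345:405]; m=cv2.inRange(b,(8,110,60),(22,255,255))
cs,_=cv2.findContours(m,cv2.RETR_EXTERNAL,cv2.CHAIN_APPROX_NONE); k=max(cs,key=cv2.contourArea)[:,0]+[345,105]
print("top bbox",cv2.boundingRect(k.astype(np.int32)),"pred",sil(t,.5875,-.388))
w=camera("wrist"); cv2.imwrite("pics/w5.png",w["color"]); pickle.dump(w,open("w5.pkl","wb")); print(proj(w,[[.588,-.388,.048],[.6005,-.43,.048]]))
```

```text
topA [[0.533, -0.584], [0.496, -0.532]]
topB [[0.795, -0.42], [0.717, -0.394]]
sideL [[0.808, -0.43], [0.618, -0.234]]
sideR [[0.52, -0.562], [0.405, -0.332]]
jar [ 0.495 -0.48   0.069] [ 0.687 -0.355  0.069]
side bbox (261, 165, 43, 40) pred (262, 166, 44, 40) (260, 165, 45, 41) (261, 166, 44, 41)
top bbox (353, 116, 46, 48) pred (350, 115, 49, 50)
[[468.0101034  122.40488004]
 [510.68887579 122.25293122]]
```

The box (near face through (0.53,-0.58) and (0.80,-0.42)) blocks the far side, so I take the roll by its near-left wall at about (0.577,-0.346).

```bash
python3 -m crank '[{"x":0.107,"y":-0.062,"z":0,"ax":0,"ay":0,"az":0,"claw":-0.4},{"x":0.107,"y":-0.062,"z":0,"ax":0,"ay":0,"az":0,"claw":-0.4},{"x":0.107,"y":-0.062,"z":0.03,"ax":0,"ay":0,"az":0,"claw":-0.4},{"x":0.107,"y":-0.062,"z":0.06,"ax":0,"ay":0,"az":0,"claw":-0.4},{"x":0.107,"y":-0.062,"z":0.08,"ax":0,"ay":0,"az":0,"claw":-0.4}]' 
python3 -m crank '[{"x":0,"y":0,"z":0,"ax":0,"ay":0,"az":0,"claw":-0.4},{"x":0,"y":0,"z":0,"ax":0,"ay":0,"az":0,"claw":-0.4},{"x":0,"y":0,"z":0,"ax":0,"ay":0,"az":0,"claw":-0.4},{"x":0,"y":0,"z":0,"ax":0,"ay":0,"az":0,"claw":-0.4},{"x":0,"y":0,"z":0,"ax":0,"ay":0,"az":0,"claw":-0.4}]'
python3 - <<'E'
from h import *
s=r.read_state(); print(togo([.5766,-.3463,.02]),s["width"],s["ft_force"])
a=camera("side")["color"]; w=camera("wrist")["color"]
cv2.imwrite("pics/v2.png",np.hstack([cv2.resize(a[130:230,220:320],(400,400)),cv2.resize(w,(400,250))[:250] if 0 else cv2.copyMakeBorder(cv2.resize(w,(400,250)),0,150,0,0,0)]))
E
```

```text
time: 18.42
ee_pos: [0.5757, -0.3444, 0.111]
eef_rot: [0.801, -0.599, -0.001, -0.0]
ft_force: [-0.7, 0.3, -0.4]
width: 0.0612
time: 18.83
ee_pos: [0.5762, -0.3451, 0.1167]
eef_rot: [0.801, -0.599, 0.002, -0.0]
ft_force: [-1.4, -0.7, 0.2]
width: 0.0609
[0.00099578 0.00014406 0.09674559] 0.06089545206749383 [-1.37482705 -0.72676609  0.1610335 ]
```

View pics/v2.png

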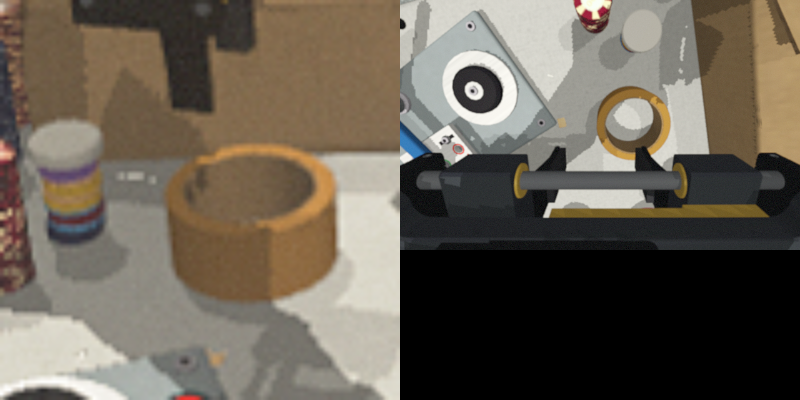

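The open jaws straddle the roll's left wall (roll centre at (633,122) in the wrist half). Descending and gripping.

```bash
python3 -m crank '[{"x":0.001,"y":0,"z":0.03,"ax":0,"ay":0,"az":0,"claw":-0.4},{"x":0.001,"y":0,"z":0.06,"ax":0,"ay":0,"az":0,"claw":-0.4},{"x":0.001,"y":0,"z":0.085,"ax":0,"ay":0,"az":0,"claw":-0.4},{"x":0.001,"y":0,"z":0.096,"ax":0,"ay":0,"az":0,"claw":-0.4},{"x":0.001,"y":0,"z":0.096,"ax":0,"ay":0,"az":0,"claw":-0.4}]' 
python3 -m crank '[{"x":0,"y":0,"z":0,"ax":0,"ay":0,"az":0,"claw":0},{"x":0,"y":0,"z":0,"ax":0,"ay":0,"az":0,"claw":0.3},{"x":0,"y":0,"z":0,"ax":0,"ay":0,"az":0,"claw":1},{"x":0,"y":0,"z":0,"ax":0,"ay":0,"az":0,"claw":1},{"x":0,"y":0,"z":0,"ax":0,"ay":0,"az":0,"claw":1}]' 15
python3 -m crank '[{"x":0,"y":0,"z":0,"ax":0,"ay":0,"az":0,"claw":1},{"x":0,"y":0,"z":0,"ax":0,"ay":0,"az":0,"claw":1},{"x":0,"y":0,"z":0,"ax":0,"ay":0,"az":0,"claw":1},{"x":0,"y":0,"z":-0.01,"ax":0,"ay":0,"az":0,"claw":1},{"x":0,"y":0,"z":-0.02,"ax":0,"ay":0,"az":0,"claw":1}]' 20
python3 -c "
from h import *; s=r.read_state(); print(s['ft_force'],s['ee_pos'],s['width'])"
```

```text
time: 19.35
ee_pos: [0.574, -0.3452, 0.0158]
eef_rot: [0.801, -0.599, -0.002, 0.0]
ft_force: [-0.1, -0.5, -0.0]
width: 0.0608
time: 19.77
ee_pos: [0.5762, -0.3463, 0.0194]
eef_rot: [0.801, -0.599, 0.001, -0.0]
ft_force: [0.0, 0.2, -0.6]
width: 0.0357
time: 20.18
ee_pos: [0.5751, -0.3457, 0.0384]
eef_rot: [0.801, -0.599, -0.001, 0.0]
ft_force: [0.4, -0.8, -0.5]
width: 0.0105
[ 0.43691105 -0.83978723 -0.51799957] [ 0.57508523 -0.34567766  0.03841213] 0.010544606391326079
```

```bash
python3 -m crank '[{"x":0,"y":0,"z":-0.02,"ax":0,"ay":0,"az":0,"claw":1},{"x":0,"y":0,"z":-0.04,"ax":0,"ay":0,"az":0,"claw":1},{"x":0,"y":0,"z":-0.06,"ax":0,"ay":0,"az":0,"claw":1},{"x":0,"y":0,"z":-0.08,"ax":0,"ay":0,"az":0,"claw":1},{"x":0,"y":0,"z":-0.09,"ax":0,"ay":0,"az":0,"claw":1}]' 25
python3 -m crank '[{"x":0,"y":0,"z":0,"ax":0,"ay":0,"az":0,"claw":1},{"x":0,"y":0,"z":0,"ax":0,"ay":0,"az":0,"claw":1},{"x":0,"y":0,"z":0,"ax":0,"ay":0,"az":0,"claw":1},{"x":0,"y":0,"z":0,"ax":0,"ay":0,"az":0,"claw":1},{"x":0,"y":0,"z":0,"ax":0,"ay":0,"az":0,"claw":1}]'
cat > rl.py <<'E'
from h import *; import pickle
from scipy.optimize import least_squares
from scipy.spatial import ConvexHull
# fit roll pose (centre, tilt) to silhouettes' bounding extents
def obs(c,guess):
    u,v=proj(c,[guess])[0]; hsv=cv2.cvtColor(c["color"],cv2.COLOR_BGR2HSV); m=cv2.inRange(hsv,(8,110,60),(22,255,255))
    n,lab,st,ce=cv2.connectedComponentsWithStats(m); k=[(st[i],ce[i]) for i in range(1,n) if st[i][4]>60 and np.hypot(*(ce[i]-[u,v]))<45]
    return (u,v),[(a.tolist(),b.round(1).tolist()) for a,b in k]
def pred(c,x,y,z):
    a=np.linspace(0,2*np.pi,90); P=np.array([[x+.05*np.cos(q),y+.05*np.sin(q),zz] for zz in(z,z+.048) for q in a]); return np.array(cv2.boundingRect(proj(c,P).astype(np.float32)))
E
python3 - <<'E'
from rl import *
s=r.read_state(); e=s["ee_pos"]; print(e,s["ft_force"],s["torque"],s["width"])
Rt=R.from_quat(s["eef_rot"]).as_matrix(); ctr=e+Rt[:,0]*.0435; print("ctr",ctr)
for n in("side","top"):
    c=camera(n); print(n,obs(c,ctr),pred(c,ctr[0],ctr[1],e[2]-.02))
E
```

```text
time: 20.6
ee_pos: [0.577, -0.3465, 0.1325]
eef_rot: [0.801, -0.599, 0.002, -0.0]
ft_force: [0.2, -0.5, 0.8]
width: 0.0007
time: 21.02
ee_pos: [0.5751, -0.3457, 0.127]
eef_rot: [0.801, -0.599, -0.001, 0.0]
ft_force: [-0.4, 1.0, -0.4]
width: 0.0003
[ 0.57505608 -0.34570597  0.12700449] [-0.37353997  1.01730205 -0.4188764 ] [0.03234804 0.02919925 0.03159552] 0.00030688149422344283
ctr [ 0.58732209 -0.38744075  0.12694523]
side ((np.float64(281.19323781332827), np.float64(146.68169626459465)), [([261, 167, 43, 40, 987], [282.5, 190.7])]) [257 125  47  41]
top ((np.float64(380.74426952625043), np.float64(125.22068057107235)), []) [354  96  55  57]
```

The roll wasn't gripped: the lift began before the fingers had closed. It is still in place, so I repeat with a longer closing time.

```bash
python3 -m crank '[{"x":0,"y":0,"z":0,"ax":0,"ay":0,"az":0,"claw":-0.5},{"x":0,"y":0,"z":0,"ax":0,"ay":0,"az":0,"claw":-0.5},{"x":0,"y":0,"z":0,"ax":0,"ay":0,"az":0,"claw":-0.5},{"x":0,"y":0,"z":0,"ax":0,"ay":0,"az":0,"claw":-0.5},{"x":0,"y":0,"z":0,"ax":0,"ay":0,"az":0,"claw":-0.5}]' 15
python3 -m crank '[{"x":0,"y":0,"z":0,"ax":0,"ay":0,"az":0,"claw":-0.5},{"x":0,"y":0,"z":0.03,"ax":0,"ay":0,"az":0,"claw":-0.5},{"x":0,"y":0,"z":0.06,"ax":0,"ay":0,"az":0,"claw":-0.5},{"x":0,"y":0,"z":0.09,"ax":0,"ay":0,"az":0,"claw":-0.5},{"x":0,"y":0,"z":0.107,"ax":0,"ay":0,"az":0,"claw":-0.5}]' 
python3 -m crank '[{"x":0,"y":0,"z":0,"ax":0,"ay":0,"az":0,"claw":0},{"x":0,"y":0,"z":0,"ax":0,"ay":0,"az":0,"claw":0.5},{"x":0,"y":0,"z":0,"ax":0,"ay":0,"az":0,"claw":1},{"x":0,"y":0,"z":0,"ax":0,"ay":0,"az":0,"claw":1},{"x":0,"y":0,"z":0,"ax":0,"ay":0,"az":0,"claw":1}]'
python3 -m crank '[{"x":0,"y":0,"z":0,"ax":0,"ay":0,"az":0,"claw":1},{"x":0,"y":0,"z":0,"ax":0,"ay":0,"az":0,"claw":1},{"x":0,"y":0,"z":0,"ax":0,"ay":0,"az":0,"claw":1},{"x":0,"y":0,"z":0,"ax":0,"ay":0,"az":0,"claw":1},{"x":0,"y":0,"z":0,"ax":0,"ay":0,"az":0,"claw":1}]' 25
```

```text
time: 21.53
ee_pos: [0.5756, -0.346, 0.1283]
eef_rot: [0.801, -0.599, 0.0, 0.0]
ft_force: [0.3, 0.2, 0.2]
width: 0.0257
time: 21.95
ee_pos: [0.574, -0.3453, 0.0178]
eef_rot: [0.801, -0.599, -0.002, 0.0]
ft_force: [-0.9, -0.4, -0.6]
width: 0.059
time: 22.37
ee_pos: [0.5766, -0.3465, 0.0231]
eef_rot: [0.801, -0.599, 0.001, -0.0]
ft_force: [-0.0, -0.1, 1.5]
width: 0.0393
time: 22.78
ee_pos: [0.5762, -0.3453, 0.0219]
eef_rot: [0.801, -0.599, 0.0, -0.0]
ft_force: [-1.2, 1.6, 11.3]
width: 0.0068
```

Run:
```python
from rl import *
s=r.read_state(); e=s["ee_pos"]; print(e,s["ft_force"],s["torque"],s["width"])
for n in("side","top"):
    c=camera(n); g=[.588,-.388,.024]; print(n,obs(c,g),pred(c,.588,-.388,0))
a=camera("side")["color"]; w=camera("wrist")["color"]
cv2.imwrite("pics/v3.png",np.hstack([cv2.resize(a[130:230,220:320],(400,400)),cv2.copyMakeBorder(cv2.resize(w,(400,250)),0,150,0,0,0)]))
print(r.read_state()["width"],r.read_state()["ft_force"])
```

```text
[ 0.57615012 -0.34525267  0.02190674] [-1.17048478  1.62839686 11.29231986] [ 0.29472686  0.27030238 -0.03321115] 0.006824109202084343
side ((np.float64(283.9491159745078), np.float64(185.39421101790575)), [([262, 160, 42, 46, 871], [284.9, 190.5])]) [261 166  45  40]
top ((np.float64(373.9953607800206), np.float64(140.27786059909272)), []) [350 115  49  50]
0.000935649597061388 [-0.87717786  1.67389668  5.54569649]
```

View pics/v3.png

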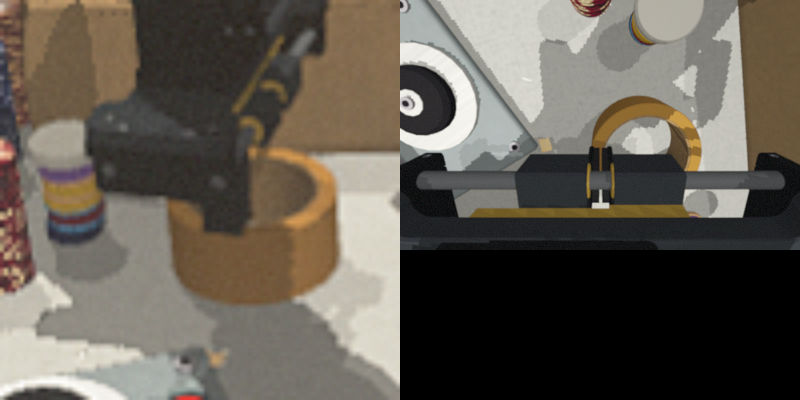

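```bash
python3 -m crank '[{"x":0,"y":0,"z":0,"ax":0,"ay":0,"az":0,"claw":-0.4},{"x":0,"y":0,"z":0,"ax":0,"ay":0,"az":0,"claw":-0.4},{"x":0,"y":0,"z":0,"ax":0,"ay":0,"az":0,"claw":-0.4},{"x":0,"y":0,"z":0,"ax":0,"ay":0,"az":0,"claw":-0.4},{"x":0,"y":0,"z":0,"ax":0,"ay":0,"az":0,"claw":-0.4}]' 15
python3 -m crank '[{"x":0,"y":0,"z":0,"ax":0,"ay":0,"az":0,"claw":-0.4},{"x":0,"y":0,"z":0,"ax":0,"ay":0,"az":0,"claw":-0.4},{"x":0,"y":0,"z":0,"ax":0,"ay":0,"az":0,"claw":-0.4},{"x":0,"y":0,"z":0,"ax":0,"ay":0,"az":0,"claw":-0.4},{"x":0,"y":0,"z":0,"ax":0,"ay":0,"az":0,"claw":-0.4}]' 15
python3 -m crank '[{"x":0,"y":0,"z":-0.04,"ax":0,"ay":0,"az":0,"claw":-0.4},{"x":0,"y":0,"z":-0.08,"ax":0,"ay":0,"az":0,"claw":-0.4},{"x":0,"y":0,"z":-0.12,"ax":0,"ay":0,"az":0,"claw":-0.4},{"x":0,"y":0,"z":-0.14,"ax":0,"ay":0,"az":0,"claw":-0.4},{"x":0,"y":0,"z":-0.14,"ax":0,"ay":0,"az":0,"claw":-0.4}]' 15
python3 -m crank '[{"x":0,"y":0,"z":0,"ax":0,"ay":0,"az":0,"claw":-0.4},{"x":0,"y":0,"z":0,"ax":0,"ay":0,"az":0,"claw":-0.4},{"x":0,"y":0,"z":0,"ax":0,"ay":0,"az":0,"claw":-0.4},{"x":0,"y":0,"z":0,"ax":0,"ay":0,"az":0,"claw":-0.4},{"x":0,"y":0,"z":0,"ax":0,"ay":0,"az":0,"claw":-0.4}]' 15
cat > fr.py <<'E'
from rl import *
def mask(c,g,R0=60):
    u,v=proj(c,[g])[0]; m=cv2.inRange(cv2.cvtColor(c["color"],cv2.COLOR_BGR2HSV),(8,100,50),(22,255,255))
    k=np.zeros_like(m); cv2.circle(k,(int(u),int(v)),R0,255,-1); return m&k
def rend(c,x,y,z):  # outer silhouette minus the see-through bore
    k=np.zeros((400,640),np.uint8); a=np.linspace(0,2*np.pi,60); o=lambda rr,zz:proj(c,np.c_[x+rr*np.cos(a),y+rr*np.sin(a),0*a+zz])
    cv2.fillConvexPoly(k,cv2.convexHull(np.r_[o(.05,z),o(.05,z+.048)].astype(np.float32)).round().astype(int),255)
    h=[np.zeros_like(k),np.zeros_like(k)]
    for b,zz in zip(h,(z,z+.048)): cv2.fillConvexPoly(b,o(.037,zz).round().astype(int),255)
    k[(h[0]>0)&(h[1]>0)]=0; return k
def fit(c,g,z,R0):
    m=mask(c,g,R0)>0; best=max(((lambda k:(k&m).sum()/max(1,(k|m).sum()))(rend(c,x,y,z)>0),round(x,4),round(y,4)) for x in g[0]+np.arange(-.02,.0201,.002) for y in g[1]+np.arange(-.02,.0201,.002)); return best,int(m.sum())
E
python3 - <<'E'
from fr import *
g=np.array([.588,-.388,.024])
for n,R0 in(("side",40),("wrist",110)):
    c=camera(n); print(n,fit(c,g,0,R0))
print(r.read_state()["ee_pos"],r.read_state()["width"])
import pickle
print("top0",fit(pickle.load(open("top0.pkl","rb")),g,0,40),"side0",fit(pickle.load(open("side0.pkl","rb")),g,0,40))
E
```

```text
time: 23.4
ee_pos: [0.5761, -0.3468, 0.0219]
eef_rot: [0.8, -0.599, 0.001, 0.0]
ft_force: [1.5, -0.6, 3.6]
width: 0.0263
time: 23.82
ee_pos: [0.5753, -0.3458, 0.0208]
eef_rot: [0.801, -0.599, -0.0, 0.0]
ft_force: [0.0, -0.0, 0.1]
width: 0.0574
time: 24.23
ee_pos: [0.5781, -0.347, 0.1675]
eef_rot: [0.801, -0.599, 0.004, -0.001]
ft_force: [1.6, -0.2, 0.8]
width: 0.061
time: 24.65
ee_pos: [0.5752, -0.3457, 0.1602]
eef_rot: [0.801, -0.599, -0.001, 0.0]
ft_force: [-0.2, -0.3, 0.2]
width: 0.0607
side ((np.float64(0.560091743119266), np.float64(0.592), np.float64(-0.394)), 1878)
wrist ((np.float64(0.8358342265094677), np.float64(0.586), np.float64(-0.39)), 4787)
[ 0.57540722 -0.34584483  0.16064902] 0.06086531321276354
top0 ((np.float64(0.833201581027668), np.float64(0.59), np.float64(-0.388)), 1054) side0 ((np.float64(0.5296590378327884), np.float64(0.594), np.float64(-0.392)), 1768)
```

```bash
python3 -m crank '[{"x":0.001,"y":0.002,"z":0.04,"ax":0,"ay":0,"az":0,"claw":-0.4},{"x":0.001,"y":0.002,"z":0.08,"ax":0,"ay":0,"az":0,"claw":-0.4},{"x":0.001,"y":0.002,"z":0.115,"ax":0,"ay":0,"az":0,"claw":-0.4},{"x":0.001,"y":0.002,"z":0.135,"ax":0,"ay":0,"az":0,"claw":-0.4},{"x":0.001,"y":0.002,"z":0.147,"ax":0,"ay":0,"az":0,"claw":-0.4}]' 10
python3 -m crank '[{"x":0,"y":0,"z":0,"ax":0,"ay":0,"az":0,"claw":-0.2},{"x":0,"y":0,"z":0,"ax":0,"ay":0,"az":0,"claw":0},{"x":0,"y":0,"z":0,"ax":0,"ay":0,"az":0,"claw":0.2},{"x":0,"y":0,"z":0,"ax":0,"ay":0,"az":0,"claw":0.3},{"x":0,"y":0,"z":0,"ax":0,"ay":0,"az":0,"claw":0.4}]' 10
python3 -m crank '[{"x":0,"y":0,"z":0,"ax":0,"ay":0,"az":0,"claw":0.5},{"x":0,"y":0,"z":0,"ax":0,"ay":0,"az":0,"claw":0.6},{"x":0,"y":0,"z":0,"ax":0,"ay":0,"az":0,"claw":0.7},{"x":0,"y":0,"z":0,"ax":0,"ay":0,"az":0,"claw":0.75},{"x":0,"y":0,"z":0,"ax":0,"ay":0,"az":0,"claw":0.75}]' 10
python3 -c "
from h import *; s=r.read_state(); print(s['ft_force'],s['torque'],s['ee_pos'],s['width'])"
python3 -m crank '[{"x":0,"y":0,"z":0,"ax":0,"ay":0,"az":0,"claw":0.78},{"x":0,"y":0,"z":0,"ax":0,"ay":0,"az":0,"claw":0.78},{"x":0,"y":0,"z":0,"ax":0,"ay":0,"az":0,"claw":0.78},{"x":0,"y":0,"z":0,"ax":0,"ay":0,"az":0,"claw":0.78},{"x":0,"y":0,"z":0,"ax":0,"ay":0,"az":0,"claw":0.78}]' 10
python3 -c "
from h import *; s=r.read_state(); print(s['ft_force'],s['torque'],s['ee_pos'],s['width'])"
```

```text
time: 25.17
ee_pos: [0.5721, -0.3466, 0.0106]
eef_rot: [0.801, -0.599, -0.002, 0.0]
ft_force: [0.1, 0.2, 0.2]
width: 0.0609
time: 25.58
ee_pos: [0.5749, -0.348, 0.016]
eef_rot: [0.801, -0.599, 0.001, -0.0]
ft_force: [0.0, -0.2, 0.3]
width: 0.0355
time: 26.0
ee_pos: [0.574, -0.3475, 0.0144]
eef_rot: [0.801, -0.599, 0.0, 0.0]
ft_force: [-1.1, -1.3, 0.2]
width: 0.0125
[-1.12221356 -1.31567561  0.1914659 ] [-0.05689705  0.09877971 -0.0887036 ] [ 0.57401146 -0.34752461  0.01436756] 0.01251294042384194
time: 26.42
ee_pos: [0.574, -0.3475, 0.0143]
eef_rot: [0.801, -0.599, 0.0, 0.0]
ft_force: [-1.0, -0.7, 1.4]
width: 0.0129
[-1.01423334 -0.70371322  1.40111036] [ 0.02856046  0.16134857 -0.01648505] [ 0.57398042 -0.3475152   0.01433812] 0.012877814314645688
```

```bash
python3 -m crank '[{"x":0,"y":0,"z":0,"ax":0,"ay":0,"az":0,"claw":0.9},{"x":0,"y":0,"z":0,"ax":0,"ay":0,"az":0,"claw":0.9},{"x":0,"y":0,"z":0,"ax":0,"ay":0,"az":0,"claw":0.9},{"x":0,"y":0,"z":0,"ax":0,"ay":0,"az":0,"claw":0.9},{"x":0,"y":0,"z":0,"ax":0,"ay":0,"az":0,"claw":0.9}]' 12
python3 -m crank '[{"x":0,"y":0,"z":-0.002,"ax":0,"ay":0,"az":0,"claw":0.9},{"x":0,"y":0,"z":-0.005,"ax":0,"ay":0,"az":0,"claw":0.9},{"x":0,"y":0,"z":-0.008,"ax":0,"ay":0,"az":0,"claw":0.9},{"x":0,"y":0,"z":-0.011,"ax":0,"ay":0,"az":0,"claw":0.9},{"x":0,"y":0,"z":-0.014,"ax":0,"ay":0,"az":0,"claw":0.9}]'
python3 -c "
from fr import *; s=r.read_state(); print(s['ft_force'],s['torque'],s['ee_pos'],s['width'])
c=camera('side'); print(obs(c,[.588,-.388,.024]))
c=camera('wrist'); cv2.imwrite('pics/x.png',c['color'])
for z in(0,.008,.015): print(z,fit(c,np.array([.587,-.389,.024]),z,110))
"
```

```text
time: 26.83
ee_pos: [0.574, -0.3475, 0.0143]
eef_rot: [0.801, -0.599, 0.0, 0.0]
ft_force: [0.4, 0.2, 1.8]
width: 0.013
time: 27.25
ee_pos: [0.574, -0.3475, 0.0286]
eef_rot: [0.801, -0.599, 0.0, -0.0]
ft_force: [0.4, 0.2, -1.9]
width: 0.0123
[ 0.39523985  0.15110937 -1.88070334] [-0.01766539 -0.01500617 -0.00638877] [ 0.57403579 -0.34746454  0.02861301] 0.012268183784012064
((np.float64(283.9491159745078), np.float64(185.39421101790575)), [([262, 162, 42, 38, 803], [285.6, 186.0])])
0 ((np.float64(0.48168165047030087), np.float64(0.587), np.float64(-0.393)), 11175)
0.008 ((np.float64(0.49605478636295963), np.float64(0.589), np.float64(-0.391)), 11175)
0.015 ((np.float64(0.5020595615737892), np.float64(0.587), np.float64(-0.389)), 11175)
```

The wrist now reads -1.9 N (the roll's weight) and the width holds at 12.3 mm. Lifting on slowly.

```bash
python3 -m crank '[{"x":0,"y":0,"z":-0.008,"ax":0,"ay":0,"az":0,"claw":0.9},{"x":0,"y":0,"z":-0.018,"ax":0,"ay":0,"az":0,"claw":0.9},{"x":0,"y":0,"z":-0.03,"ax":0,"ay":0,"az":0,"claw":0.9},{"x":0,"y":0,"z":-0.042,"ax":0,"ay":0,"az":0,"claw":0.9},{"x":0,"y":0,"z":-0.05,"ax":0,"ay":0,"az":0,"claw":0.9}]' 15
python3 -m crank '[{"x":0,"y":0,"z":-0.008,"ax":0,"ay":0,"az":0,"claw":0.9},{"x":0,"y":0,"z":-0.016,"ax":0,"ay":0,"az":0,"claw":0.9},{"x":0,"y":0,"z":-0.022,"ax":0,"ay":0,"az":0,"claw":0.9},{"x":0,"y":0,"z":-0.022,"ax":0,"ay":0,"az":0,"claw":0.9},{"x":0,"y":0,"z":-0.022,"ax":0,"ay":0,"az":0,"claw":0.9}]'
cat > lift.py <<'E'
from fr import *
s=r.read_state(); e=s["ee_pos"]; print(s["ft_force"],s["torque"],e,s["width"])
Rt=R.from_quat(s["eef_rot"]).as_matrix(); g=e+Rt[:,0]*.0435; zb=e[2]-.0143
c=camera("side"); hsv=cv2.cvtColor(c["color"],cv2.COLOR_BGR2HSV)
print("side",obs(c,g),pred(c,g[0],g[1],zb))
c=camera("wrist"); g[2]=zb+.024; print("ctr guess",g.round(4),"zb",zb); f=fit(c,g,zb,130); print("wrist",f)
import sys
hub=np.array([.574,-.1695]); d=hub-np.array(f[0][1:]); print("shift world",d.round(4),"tool",(Rt[:2,:2].T@d).round(4),"from guess",(Rt[:2,:2].T@(hub-g[:2])).round(4))
E
python3 lift.py
```

```text
time: 27.77
ee_pos: [0.5748, -0.3479, 0.0809]
eef_rot: [0.801, -0.599, 0.001, -0.0]
ft_force: [0.1, -0.8, -0.5]
width: 0.0122
time: 28.18
ee_pos: [0.574, -0.3476, 0.1004]
eef_rot: [0.801, -0.599, 0.0, 0.0]
ft_force: [0.3, 0.6, -0.5]
width: 0.0122
[ 0.3437305   0.55881524 -0.54530358] [ 0.08303812  0.05532097 -0.01542475] [ 0.5740467  -0.34755407  0.10042277] 0.01223611918994443
side ((np.float64(282.7794848165892), np.float64(156.85955744863884)), [([257, 134, 47, 39, 976], [283.1, 157.6])]) [259 133  47  41]
ctr guess [ 0.5863 -0.3893  0.1101] zb 0.08612277392067197
wrist ((np.float64(0.41714240718138507), np.float64(0.5863), np.float64(-0.3893)), 15241)
shift world [-0.0123  0.2198] tool [-0.2144 -0.0502] from guess [-0.2143 -0.0501]
```

```bash
python3 -m crank '[{"x":-0.015,"y":-0.004,"z":0,"ax":0,"ay":0,"az":0,"claw":0.9},{"x":-0.04,"y":-0.01,"z":0,"ax":0,"ay":0,"az":0,"claw":0.9},{"x":-0.07,"y":-0.017,"z":0,"ax":0,"ay":0,"az":0,"claw":0.9},{"x":-0.1,"y":-0.024,"z":0,"ax":0,"ay":0,"az":0,"claw":0.9},{"x":-0.13,"y":-0.03,"z":0,"ax":0,"ay":0,"az":0,"claw":0.9}]' 15
python3 -m crank '[{"x":-0.025,"y":-0.006,"z":0,"ax":0,"ay":0,"az":0,"claw":0.9},{"x":-0.05,"y":-0.012,"z":0,"ax":0,"ay":0,"az":0,"claw":0.9},{"x":-0.07,"y":-0.017,"z":0,"ax":0,"ay":0,"az":0,"claw":0.9},{"x":-0.084,"y":-0.02,"z":0,"ax":0,"ay":0,"az":0,"claw":0.9},{"x":-0.084,"y":-0.02,"z":0,"ax":0,"ay":0,"az":0,"claw":0.9}]'
python3 -m crank '[{"x":0,"y":0,"z":0,"ax":0,"ay":0,"az":0,"claw":0.9},{"x":0,"y":0,"z":0,"ax":0,"ay":0,"az":0,"claw":0.9},{"x":0,"y":0,"z":0,"ax":0,"ay":0,"az":0,"claw":0.9},{"x":0,"y":0,"z":0,"ax":0,"ay":0,"az":0,"claw":0.9},{"x":0,"y":0,"z":0,"ax":0,"ay":0,"az":0,"claw":0.9}]'
python3 lift.py; python3 -c "
from fr import *; print(togo([.562,-.1275,.055]))
s=r.read_state(); e=s['ee_pos']
c=camera('top'); m=mask(c,np.array([.574,-.1695,.11]),50); print((m>0).sum(), cv2.boundingRect(m),pred(c,.574,-.1695,.086))"
```

```text
time: 28.7
ee_pos: [0.5656, -0.212, 0.0997]
eef_rot: [0.801, -0.599, -0.0, -0.0]
ft_force: [0.4, 0.2, -0.4]
width: 0.0125
time: 29.12
ee_pos: [0.5615, -0.1237, 0.1002]
eef_rot: [0.802, -0.597, -0.0, -0.0]
ft_force: [1.3, 0.8, -1.6]
width: 0.0121
time: 29.53
ee_pos: [0.5616, -0.129, 0.1001]
eef_rot: [0.8, -0.6, -0.0, 0.0]
ft_force: [-0.8, 0.1, -1.0]
width: 0.0126
[-0.79968047  0.08302759 -1.02948168] [ 0.08008867  0.03784207 -0.06178317] [ 0.56156663 -0.12897954  0.10014967] 0.012581049905458936
side ((np.float64(225.04346265438534), np.float64(207.59529424233477)), [([204, 150, 23, 28, 79], [214.8, 164.8]), ([197, 173, 53, 57, 1234], [227.4, 209.3])]) [195 178  57  52]
ctr guess [ 0.5738 -0.1707  0.1098] zb 0.08584967438721461
wrist ((np.float64(0.4434120911460523), np.float64(0.5758), np.float64(-0.1707)), 13664)
shift world [-0.0018  0.0012] tool [-0.0017  0.0014] from guess [-0.0011 -0.0006]
[-0.00088854 -0.00068829  0.04519848]
806 (237, 84, 61, 75) [245 104  53  56]
```

```bash
python3 -m crank '[{"x":-0.001,"y":0,"z":0.01,"ax":0,"ay":0,"az":0,"claw":0.9},{"x":-0.001,"y":0,"z":0.025,"ax":0,"ay":0,"az":0,"claw":0.9},{"x":-0.001,"y":0,"z":0.038,"ax":0,"ay":0,"az":0,"claw":0.9},{"x":-0.001,"y":0,"z":0.045,"ax":0,"ay":0,"az":0,"claw":0.9},{"x":-0.001,"y":0,"z":0.045,"ax":0,"ay":0,"az":0,"claw":0.9}]' 15
python3 -m crank '[{"x":0,"y":0,"z":0.002,"ax":0,"ay":0,"az":0,"claw":0.9},{"x":0,"y":0,"z":0.004,"ax":0,"ay":0,"az":0,"claw":0.9},{"x":0,"y":0,"z":0.006,"ax":0,"ay":0,"az":0,"claw":0.9},{"x":0,"y":0,"z":0.008,"ax":0,"ay":0,"az":0,"claw":0.9},{"x":0,"y":0,"z":0.01,"ax":0,"ay":0,"az":0,"claw":0.9}]' 
python3 -m crank '[{"x":0,"y":0,"z":0.001,"ax":0,"ay":0,"az":0,"claw":0.9},{"x":0,"y":0,"z":0.002,"ax":0,"ay":0,"az":0,"claw":0.9},{"x":0,"y":0,"z":0.003,"ax":0,"ay":0,"az":0,"claw":0.9},{"x":0,"y":0,"z":0.004,"ax":0,"ay":0,"az":0,"claw":0.9},{"x":0,"y":0,"z":0.004,"ax":0,"ay":0,"az":0,"claw":0.9}]'
```

```text
time: 30.1
ee_pos: [0.5599, -0.1269, 0.0529]
eef_rot: [0.801, -0.599, -0.002, 0.001]
ft_force: [-0.9, -0.4, -0.4]
width: 0.0124
time: 30.52
ee_pos: [0.5616, -0.1272, 0.0455]
eef_rot: [0.801, -0.599, 0.0, -0.0]
ft_force: [0.4, -0.0, -0.6]
width: 0.0125
time: 30.93
ee_pos: [0.5612, -0.1271, 0.0411]
eef_rot: [0.801, -0.599, -0.0, 0.0]
ft_force: [0.7, -0.3, -0.6]
width: 0.0126
```

```bash
python3 -m crank '[{"x":0,"y":0,"z":0.001,"ax":0,"ay":0,"az":0,"claw":0.9},{"x":0,"y":0,"z":0.002,"ax":0,"ay":0,"az":0,"claw":0.9},{"x":0,"y":0,"z":0.003,"ax":0,"ay":0,"az":0,"claw":0.9},{"x":0,"y":0,"z":0.004,"ax":0,"ay":0,"az":0,"claw":0.9},{"x":0,"y":0,"z":0.0045,"ax":0,"ay":0,"az":0,"claw":0.9}]'
python3 -m crank '[{"x":0,"y":0,"z":0,"ax":0,"ay":0,"az":0,"claw":0.85},{"x":0,"y":0,"z":0,"ax":0,"ay":0,"az":0,"claw":0.8},{"x":0,"y":0,"z":0,"ax":0,"ay":0,"az":0,"claw":0.6},{"x":0,"y":0,"z":0,"ax":0,"ay":0,"az":0,"claw":0.5},{"x":0,"y":0,"z":0,"ax":0,"ay":0,"az":0,"claw":0.4}]' 4
python3 lift.py
```

```text
time: 31.35
ee_pos: [0.5614, -0.1271, 0.0367]
eef_rot: [0.801, -0.599, 0.0, -0.0]
ft_force: [-0.1, 0.3, -0.2]
width: 0.0121
time: 31.77
ee_pos: [0.5615, -0.1272, 0.0369]
eef_rot: [0.801, -0.599, 0.0, -0.0]
ft_force: [-0.0, -0.4, 0.1]
width: 0.0222
[-0.03796303 -0.40065361  0.0969641 ] [-0.0044063   0.00875035  0.0626255 ] [ 0.56151342 -0.12719869  0.03694741] 0.022196257155007643
side ((np.float64(228.9155024263294), np.float64(233.99527093820342)), [([203, 207, 49, 49, 963], [231.3, 238.7])]) [200 205  55  52]
ctr guess [ 0.5738 -0.1689  0.0466] zb 0.022647408645085222
wrist ((np.float64(0.4392150199643191), np.float64(0.5758), np.float64(-0.1689)), 13219)
shift world [-0.0018 -0.0006] tool [0.0001 0.0019] from guess [ 0.0006 -0.0001]
```

```bash
python3 -m crank '[{"x":0,"y":0,"z":0,"ax":0,"ay":0,"az":0,"claw":0.25},{"x":0,"y":0,"z":0,"ax":0,"ay":0,"az":0,"claw":0.25},{"x":0,"y":0,"z":-0.01,"ax":0,"ay":0,"az":0,"claw":0.25},{"x":0,"y":0,"z":-0.03,"ax":0,"ay":0,"az":0,"claw":0.25},{"x":0,"y":0,"z":-0.06,"ax":0,"ay":0,"az":0,"claw":0.25}]'
python3 -m crank '[{"x":0,"y":0,"z":-0.04,"ax":0,"ay":0,"az":0,"claw":0.25},{"x":0,"y":0,"z":-0.08,"ax":0,"ay":0,"az":0,"claw":0.25},{"x":0.03,"y":0.02,"z":-0.12,"ax":0,"ay":0,"az":0,"claw":0.25},{"x":0.06,"y":0.05,"z":-0.12,"ax":0,"ay":0,"az":0,"claw":0.25},{"x":0.09,"y":0.08,"z":-0.12,"ax":0,"ay":0,"az":0,"claw":0.25}]'
python3 -m crank '[{"x":0.04,"y":0.01,"z":0,"ax":0,"ay":0,"az":0,"claw":0.25},{"x":0.08,"y":0.02,"z":0,"ax":0,"ay":0,"az":0,"claw":0.25},{"x":0.12,"y":0.03,"z":0,"ax":0,"ay":0,"az":0,"claw":0.25},{"x":0.16,"y":0.04,"z":0,"ax":0,"ay":0,"az":0,"claw":0.25},{"x":0.2,"y":0.05,"z":0,"ax":0,"ay":0,"az":0,"claw":0.25}]'
python3 pm.py
python3 - <<'E'
from fr import *
g=np.array([.574,-.1695,.046]); cs={n:camera(n) for n in("top","side")}
for n,c in cs.items():
    print(n,"z=22mm",fit(c,g,.022,45),"z=30",fit(c,g,.030,45)[0][0],"bbox",cv2.boundingRect(mask(c,g,45)),pred(c,g[0],g[1],.022))
# red cap of knob: triangulate
from scipy.optimize import least_squares
ob={}
for n,c in cs.items():
    f=c["color"].astype(int); w=np.clip(f[...,2]-np.maximum(f[...,1],f[...,0])-60,0,None); u,v=proj(c,[[.455,-.143,.108]])[0]
    y,x=np.nonzero(w); k=np.hypot(x-u,y-v)<8; ww=w[y[k],x[k]]; ob[n]=((x[k]*ww).sum()/ww.sum(),(y[k]*ww).sum()/ww.sum()); print(n,ob[n],k.sum(),"expect",(u,v))
q=least_squares(lambda P:np.r_[proj(cs["top"],P)[0]-ob["top"],proj(cs["side"],P)[0]-ob["side"]],[.455,-.143,.1]); print("cap",q.x.round(4),q.cost)
import pickle
c0={n:pickle.load(open(n+"0.pkl","rb")) for n in cs}; ob={}
for n,c in c0.items():
    f=c["color"].astype(int); w=np.clip(f[...,2]-np.maximum(f[...,1],f[...,0])-60,0,None); u,v=proj(c,[[.4128,-.0813,.108]])[0]
    y,x=np.nonzero(w); k=np.hypot(x-u,y-v)<8; ww=w[y[k],x[k]]; ob[n]=((x[k]*ww).sum()/ww.sum(),(y[k]*ww).sum()/ww.sum())
q=least_squares(lambda P:np.r_[proj(c0["top"],P)[0]-ob["top"],proj(c0["side"],P)[0]-ob["side"]],[.41,-.08,.1]); print("cap at rest",q.x.round(4),q.cost)
E
```

```text
time: 32.28
ee_pos: [0.5597, -0.1268, 0.096]
eef_rot: [0.801, -0.599, -0.002, 0.001]
ft_force: [0.3, -0.7, -0.0]
width: 0.0324
time: 32.7
ee_pos: [0.5162, -0.2273, 0.2207]
eef_rot: [0.802, -0.598, 0.003, -0.001]
ft_force: [-0.5, -1.9, -0.7]
width: 0.0326
time: 33.12
ee_pos: [0.5229, -0.435, 0.2176]
eef_rot: [0.801, -0.599, 0.001, 0.0]
ft_force: [1.2, -0.5, -0.1]
width: 0.0325
top pointer 0.661 behind green 0.026 17
side pointer 0.675 behind green 0.047 18
top z=22mm ((np.float64(0.8362264150943396), np.float64(0.576), np.float64(-0.1675)), 1112) z=30 0.8212166172106825 bbox (251, 116, 47, 50) [250 115  49  52]
side z=22mm ((np.float64(0.6872465074357819), np.float64(0.58), np.float64(-0.1695)), 1533) z=30 0.6672504378283712 bbox (200, 187, 53, 69) [200 205  55  52]
top (np.float64(256.473743435859), np.float64(191.4480495123781)) 52 expect (np.float64(257.21020028130266), np.float64(190.07986459045094))
side (np.float64(266.4451714801444), np.float64(231.23646209386283)) 44 expect (np.float64(267.07233591306306), np.float64(230.81181166552614))
cap [ 0.4534 -0.141   0.1088] 0.5198013785848338
cap at rest [ 0.4141 -0.0812  0.1084] 0.5667637651232696
```

```bash
python3 -c "
from h import *; s=r.read_state(); print(s['ft_force'],s['time']); print(close_job())"
```

```text
[ 0.11233392  1.4604432  -0.10943425] 33.3167
the job is handed in; nothing more can be done
None
```

I pinned the arm in the green hole, set the brown roll on the platter over the hub, and handed the job in at 33.3 s of the 72 s allowed. No verdict came back, so the points below are my own last checks.

- **Pin:** The knob top measures 108.8 mm high, against 108.4 mm when it hung at rest. The hand also stopped at the same home height (0.0751 m) with about 14 N of push. Both say the pin is fully home.
- **Arm:** The pointer reads 0.66 (top camera) and 0.675 (side camera), inside 0.56–0.875. When I let go, the arm settled back about 0.03 rad onto the pin. The pointer therefore sits 0.03–0.05 rad short of the green mark, and the pin leans slightly. The largest pointer reading during the swing was 0.72.
- **Roll:** The top camera puts it within 3 mm of the hub, matching a flat roll at platter height. Its underside went down past the hub top with no contact force.
- **Weaker check on the roll:** The side-camera fit was poor, with the centre 6 mm off and something else probably caught in the colour mask.

**What went wrong on the way:**
- The first pushes with the pin landed on the plate, because the pin leaned in the grip. I advanced the arm about 3 mm and tilted the tool before it went in.
- The first two grasps of the roll failed: the first lift started before the fingers had closed, and the second squeezed off the wall. The third, taken lower and closed slowly, held.

I did not re-measure where the other objects ended up. I saw no contact with them.

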